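Open the collet drawer, free the press lever and hold the valve spring down

TASK

Get the engine head under the small green lever press ready for me to fit its split collets: first pull the collet drawer in the press's base fully open by its handle, and only then lift the red safety catch by its stud and flip it right over, so that it lies by itself on the far side and the lever is free. Then take the lever by its black grip, pull it over towards the drawer side to its stop, so that the valve spring is squeezed, and finish while still holding it there with the gripper, as the spring throws it back if you let go. Leave the drawer open, and do not disturb the bottle, caliper, pliers and spool lying around.

Things in the scene. Friction and masses are not known exactly. Their poses are not given: they have to be found in the camera images.
- press: The whole press unit, fixed to the bench: a grey steel box on 12 mm rubber feet, 200 mm deep (x), 240 mm wide (y), dark top plate at 68 mm, with the drawer in it; the press stands on the plate. Origin: on the bench under the middle of the box. x points away from the drawer front (the drawer opens along -x), z up; the lever is on the -y side. 'Press frame' below means these axes, in mm.
- ram_top (a point): Top of the square steel ram, (-48, 0, 230) in the press frame with the lever parked. Around it, in the press frame: finned aluminium engine head x -96 to 12, y -39 to 73, top 99 (springs to 146); green frame head x -78 to 85, y -26 to 26, z 171 to 216; dark catch bracket x -9 to 2, y -32 to 2, top 260.
- drawer (a joint): Slide of the collet drawer, m: 0 shut, 0.060 fully open (end stop). It may start up to 10 mm open. Runs along -x of the press; 1.5 N of friction, no spring.
- drawer_handle (a point): Middle of the drawer's steel bow handle, moving with it: a round bar, 10 mm diameter, along the press's y, straight for 84 mm, 42 mm above the bench, 30 mm clear in front of the green drawer front; its legs run back to the front at y = +-50. Shut, it lies at (-141, 0, 42) in the press frame. Closed fingertips fit behind the bar from above, to hook it.
- catch (a joint): Hinge of the red drop catch, rad: 0 locked (bar level, pointing to -y across the front of the lever), 1.57 straight up, 2.9 flipped over (resting on its pin, pointing to +y). The axis is the press's x axis; no spring: gravity pulls it back to 0 before 1.57 and on to 2.9 after it. While it is down the lever cannot come forward.
- catch_pivot (a point): Point on the hinge axis of the catch, at the same x as catch_stud: (-37.5, -15, 245) in the press frame; fixed. The stud runs round this point on a circle of 70 mm radius in the press's y-z plane: offset (0, -70 cos a, 70 sin a) mm at catch angle a.
- catch_stud (a point): Grip point on the red stud of the catch: a round stud, 12 mm diameter, 36 mm long, pointing to -x of the press from the end of the red bar (8 mm thick, 14 mm high); the point is on its axis, 20 mm from the bar's face, 16 mm from its free end. Locked, it lies at (-37.5, -85, 245) in the press frame.
- press_lever (a joint): Hinge of the lever, rad: 0 parked (leaning back 0.56 rad from upright, away from the drawer side), 1.26 at its stop (leaning forward 0.70 rad, to the drawer side). A spring pushes it back to 0: about 2 N at the grip at the start, 10 N at the stop. It moves the ram down 9 mm per rad.
- lever_pivot (a point): Point on the lever's hinge axis, at the same y as lever_grip_mid: (-30, -100, 190) in the press frame; fixed. The axis is the press's y axis. At lever angle q the grip's middle is at offset 135 mm times (sin(0.56 - q), 0, cos(0.56 - q)) from here.
- lever_grip_mid (a point): Middle of the lever's black revolving grip: a cylinder, 24 mm diameter, 60 mm long, along the press's y, standing out to -y from the end of the steel lever rod (13 mm diameter, at y = -60); it turns freely about its own axis. Parked, the point lies at (41.7, -100, 304.4) in the press frame; at the stop at (-117, -100, 293). Free all round and above.
- oil_bottle: White oil bottle with green label, 61 x 62 mm, 197 mm tall, standing loose; origin under its middle. Leave it alone.
- caliper: Steel slide caliper, 64 x 235 x 8 mm, lying loose along its own y; origin under its middle. Leave it alone.
- pliers: Pliers with blue grips, 54 x 183 x 15 mm, lying loose along their own y; origin under their middle. Leave them alone.
- solder_spool: Solder spool with red flanges, 56 mm diameter, 55 mm tall, standing loose; origin under its middle. Leave it alone.

How it is judged:
By the outcome, as a careful person would: the job done as asked, in the order asked, and still so for the second after the job is handed in, while the arm keeps its last pose, push and grip.
It also fails if it takes over 72 s, if anything falls off the work surface, if the arm or the gripper's body presses on something with over 40 N, if the wrist force passes 120 N, or if a joint passes its speed limit or range.

ROBOT

A 7-joint arm with a two-finger parallel gripper is mounted at the origin on a cart in front of the work surface, level with it; the furniture and walls round the work are solid. World frame = base frame: x ahead of the robot, y to its left, z up, the work surface at z = 0. Lengths are in m, angles in rad, forces in N, time in s.
With the tool pointing down it reaches from about 0.425 to 0.825 m from the base axis. Payload 3.6 kg.
Tool frame: the origin (TCP) lies at the very end of the fingers, on their centre line; the grasp point (between the pads) lies 19 mm behind it; y points along the fingers, x is the direction in which the jaws open and shut, and the axes are right-handed (so a half turn about y gives the same grasp; the last joint's range is limited). The gripper opens to 93 mm and grips with 3 to 60 N. Pads are 15 mm wide; open, the fingers measure 128 mm over their backs; the gripper's body (75 mm by 188 mm) begins 65 mm behind the grasp point.
Start: joints at [1.121, 0.615, -0.013, 1.423, 0.008, 1.103, -0.04], TCP at [0.267, -0.593, 0.219] pointing down, gripper open.
Joint ranges: [-3.12, 3.12], [-0.3, 2.06], [-1.34, 1.32], [0.26, 2.42], [-1.36, 4.5], [0.01, 1.98], [-2.84, 2.84]. Speed limits (rad/s): [2.79, 2.79, 3.14, 3.14, 3.14, 3.14, 3.14].

INTERFACE

Orientations are given as a unit quaternion [w, x, y, z].
In Python, from plant import readout, capture, camera_model, arm, search_frame, tip_of gives the robot as it stands.
- The arm moves only by the shell command python3 -m crank 'ROWS' [OPENING] [FORCE]. ROWS is JSON, a list of rows, each an object of numbers: "tx", "ty", "tz": the shift along the world's x, y, z normalised to -1 to 1, where 1 is 0.04 m; "wx", "wy", "wz": the turn, a rotation vector about the world's x, y, z normalised to -1 to 1, where 1 is 0.15 rad. A call has exactly 8 rows; each row shifts and turns the commanded pose from where the row before left it; what a row does not reach is not made up. A row lasts 1/8 s, in which the tool goes at most 62.5 mm and 10.7 degrees, less where a joint would pass 70% of its speed; a pose out of reach is approached as far as the arm can. A call with a number of a shift or a turn outside -1 to 1 is refused whole. A call with a gripper value outside its range is refused whole. OPENING is the opening, from 0 (shut) to 1 (fully open), set as the call begins (- or left out, the last holds). The fingers move at their own pace and stop on an object; FORCE is the grip in N (left out, the last holds). Time passes only in rows, so rows that do not move let the fingers close, or fill a call up. It gives the time, the measured TCP pose, the force and the opening at its end, in the units of the state.
- readout.get_state(): the state, without advancing time (a new reading comes with each control period).
- capture(name): name is "side" or "top" or "wrist"; returns the picture (480x640x3 uint8, blue, green, red); there is no depth.
- camera_model(name): a dict with "K" (3x3 intrinsics, pixels), "rvec" (rotation vector, rad) and "tvec" (3), from world to camera coordinates, as OpenCV has them. Camera axes: x right, y down, z forward; pixel columns grow to the right and rows downward; lengths in m; the calibration is good to about 2 mm. A picture is of the moment at which its call begins: read the wrist's pose just before it. camera_model takes no time and is no camera call; for the wrist camera it gives the pose at the moment of the call.
- arm.close_job(): hands the job in, once; it reports no verdict.
Trained networks look in the newest picture that a camera, given by its name, has taken for a name from the list of things; names that differ only in an ending like _2 or _b are one class to them, and where a whole thing is asked for, a point or a joint stands for the part that bears it (a point fixed in the world has none). Each returns a list of dicts, best first, with "p" (0 to 1); they miss things now and then, are a little off and sometimes report something else, mostly with a low value. They report only what shows in the picture. A call takes as long as a camera call.
- search_frame(camera, name): "point" ([x, y, z] in m, in the coordinates of the camera as it stood for that picture, good to about 4 mm: the middle of the surface that is visible of it).
- tip_of(camera, name): "point" ([x, y, z] in m, in the coordinates of the camera as it stood for that picture, good to about 4 mm: a listed point, or the origin of a listed thing).
The state is a dict: "time_s": time; "q": joint angles; "joint_velocities": joint speeds; "joint_torque": joint torques, N m; "position": TCP position; "orientation": TCP orientation; "force": force on the tool from outside, world axes, zero at the start; "ft_torque": the same for the moment, N m; "grip_width": finger opening in m.
Only numpy, scipy, OpenCV 4.12 (cv2) and the standard library are available. Lean on these libraries where they do the work, as an engineer would, in place of code of your own. Each camera call takes 0.05 s, during which the arm holds its last target.

## Working session

There is one attempt and no reset: what is moved stays moved. The work goes in short steps, Python scripts to look and compute and a shell command to move; the robot and the scene stay as the last step left them, time stands still between calls to the robot, and variables do not carry over. Pictures are saved under pics/ and viewed, and the job is handed in when it is done.

```bash
ls; mkdir -p pics
python3 - <<'E'
from plant import readout, capture, camera_model
import cv2
s=readout.get_state()
for k in s: print(k,s[k])
for n in ("side","top","wrist"):
    m=camera_model(n); print(n,m)
    cv2.imwrite(f"pics/{n}0.png",capture(n))
E
```

```text
pics
time_s 0.0
q [ 1.12149011  0.61592829 -0.01260492  1.42488949  0.00810519  1.1033838
 -0.04036609]
joint_velocities [ 6.33878248e-04 -2.31467114e-04 -1.25067698e-03 -6.31204607e-04
  1.78681770e-03 -1.30866945e-03  4.94066218e-05]
joint_torque [ 3.63703111e-05 -4.58935583e+01  2.09020190e-01 -1.65744299e+01
 -6.10256894e-02  2.06291105e-02  2.44747862e-04]
position [ 0.26638685 -0.59204311  0.21747843]
orientation [ 0.59427905 -0.59332526  0.3846934  -0.38315602]
force [-0.36078583  0.73522645 -1.1264407 ]
ft_torque [-0.0592184   0.02726048 -0.05670709]
grip_width 0.09311932993483822
side {'K': array([[538.11026286,   0.        , 326.29294043],
       [  0.        , 538.11026286, 245.87599365],
       [  0.        ,   0.        ,   1.        ]]), 'rvec': array([ 1.97495794, -0.17310263,  0.1411475 ]), 'tvec': array([-0.57260776,  0.21839989,  1.48914245])}
top {'K': array([[571.94684655,   0.        , 310.63768293],
       [  0.        , 571.94684655, 235.54884048],
       [  0.        ,   0.        ,   1.        ]]), 'rvec': array([ 2.19437633, -1.62345558,  0.39899184]), 'tvec': array([-0.20124543,  0.57190087,  1.35583799])}
wrist {'K': array([[402.82382415,   0.        , 323.53548846],
       [  0.        , 402.82382415, 241.23084244],
       [  0.        ,   0.        ,   1.        ]]), 'rvec': array([-2.46151676,  1.58801725,  0.20072044]), 'tvec': array([-0.64942873, -0.03083077,  0.39123259])}
```

View pics/side0.png

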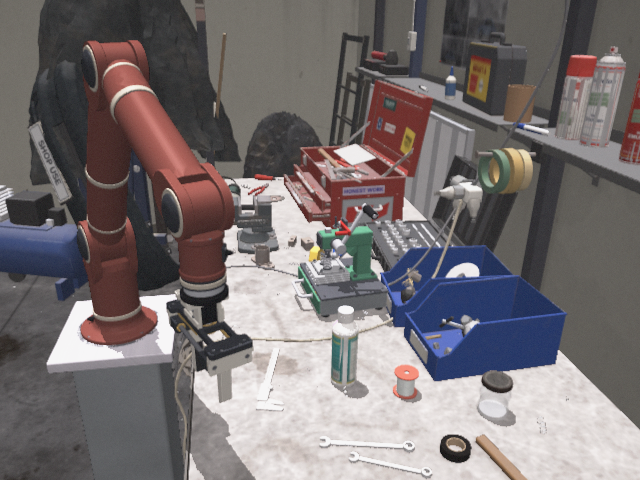

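View pics/top0.png

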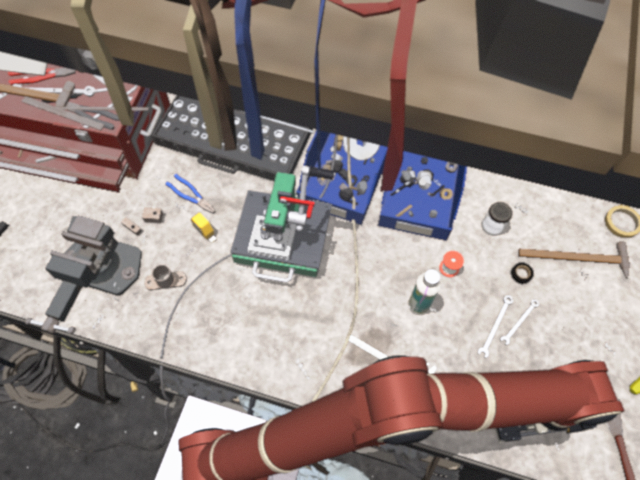

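View pics/wrist0.png

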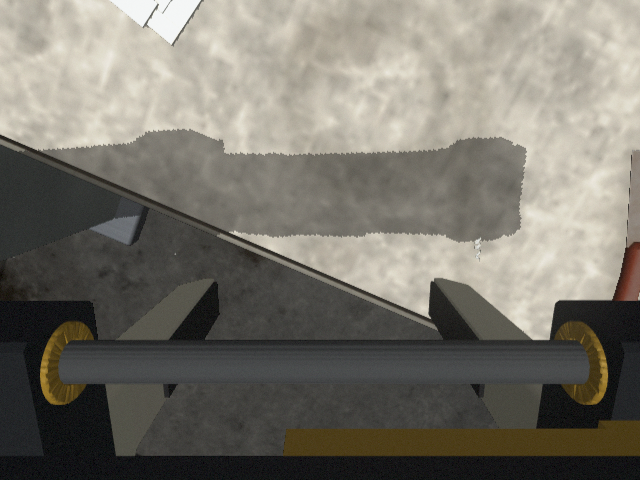

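```bash
cat > h.py <<'E'
import numpy as np, cv2
from plant import readout, capture, camera_model, arm, search_frame, tip_of
def w(cam,p,m=None):
    m=m or camera_model(cam)
    R=cv2.Rodrigues(np.array(m['rvec']))[0]
    return R.T@(np.array(p)-np.array(m['tvec']))
def proj(cam,P,m=None):
    m=m or camera_model(cam)
    return cv2.projectPoints(np.array(P,float).reshape(-1,3),m['rvec'],m['tvec'],m['K'],None)[0].reshape(-1,2)
E
python3 - <<'E'
from h import *
np.set_printoptions(precision=4,suppress=True)
for c in ("side","top"):
    for n in ("press","ram_top","drawer_handle","catch_pivot","catch_stud","lever_pivot","lever_grip_mid","oil_bottle","caliper","pliers","solder_spool"):
        r=tip_of(c,n)
        print(c,n,[(round(d['p'],2),w(c,d['point'])) for d in r[:2]])
print(readout.get_state()['time_s'])
E
```

```text
side press [(0.58, array([0.6371, 0.0741, 0.0001]))]
side ram_top [(0.69, array([0.5939, 0.0605, 0.23  ]))]
side drawer_handle [(0.87, array([0.5017, 0.0546, 0.0435])), (0.35, array([0.6405, 0.0726, 0.0021]))]
side catch_pivot [(0.65, array([0.6112, 0.0515, 0.2504]))]
side catch_stud [(0.69, array([ 0.617 , -0.0171,  0.2445]))]
side lever_pivot [(0.57, array([ 0.6274, -0.0291,  0.1939]))]
side lever_grip_mid [(0.81, array([ 0.6931, -0.0259,  0.3028]))]
side oil_bottle [(0.62, array([ 0.5589, -0.3446,  0.0005]))]
side caliper [(0.23, array([0.5001, 0.0579, 0.0399]))]
side pliers [(0.39, array([ 0.699 ,  0.374 , -0.0033]))]
side solder_spool [(0.89, array([ 0.6856, -0.4083, -0.0018]))]
top press [(0.84, array([0.6469, 0.0717, 0.005 ]))]
top ram_top [(0.45, array([0.5915, 0.0646, 0.2321]))]
top drawer_handle [(0.85, array([0.5001, 0.0577, 0.0401])), (0.34, array([0.6024, 0.0529, 0.2457]))]
top catch_pivot [(0.58, array([0.6073, 0.0526, 0.2476]))]
top catch_stud [(0.64, array([ 0.614 , -0.0197,  0.2466]))]
top lever_pivot [(0.67, array([ 0.6235, -0.0314,  0.1915]))]
top lever_grip_mid [(0.75, array([ 0.6949, -0.0243,  0.3047])), (0.2, array([ 0.4057, -0.305 , -0.0012]))]
top oil_bottle [(0.74, array([ 0.5585, -0.3443,  0.0036]))]
top caliper [(0.84, array([ 0.4079, -0.3031, -0.0027]))]
top pliers [(0.56, array([0.6968, 0.3736, 0.0022]))]
top solder_spool [(0.93, array([ 0.6937, -0.4059,  0.0002]))]
1.25
```

```bash
cat > fit.py <<'E'
from h import *
from scipy.optimize import least_squares
obs=[("press",(0,0,0),[(.6371,.0741,.0001),(.6469,.0717,.005)]),
("ram",(-48,0,230),[(.5939,.0605,.230),(.5915,.0646,.2321)]),
("piv",(-37.5,-15,245),[(.6112,.0515,.2504),(.6073,.0526,.2476)]),
("stud",(-37.5,-85,245),[(.617,-.0171,.2445),(.614,-.0197,.2466)]),
("lp",(-30,-100,190),[(.6274,-.0291,.1939),(.6235,-.0314,.1915)]),
("grip",(41.7,-100,304.4),[(.6931,-.0259,.3028),(.6949,-.0243,.3047)])]
M=np.array([o[1] for o in obs for _ in o[2]])/1000; W=np.array([p for o in obs for p in o[2]])
def T(v,P):
    c,s=np.cos(v[2]),np.sin(v[2]); P=np.atleast_2d(P)
    return np.c_[v[0]+c*P[:,0]-s*P[:,1], v[1]+s*P[:,0]+c*P[:,1], P[:,2]]
r=least_squares(lambda v:(T(v,M)-W).ravel(),[.64,.07,0],loss='soft_l1',f_scale=.004)
V=r.x
if __name__=="__main__":
    print(V, np.degrees(V[2])); print(((W-T(V,M))*1000).round(1))
    h=np.array([[.5017,.0546,.0435],[.5001,.0577,.0401]]).mean(0)
    c,s=np.cos(V[2]),np.sin(V[2]); d=h-[V[0],V[1],0]
    print("handle in press", (c*d[0]+s*d[1])*1000,(-s*d[0]+c*d[1])*1000)
    for cam in("side","top"):
        im=cv2.imread(f"pics/{cam}0.png"); 
        x0,y0,x1,y1=(270,190,400,330) if cam=="side" else (220,150,350,290)
        f=5 if cam=="side" else 4
        im=cv2.resize(im[y0:y1,x0:x1],None,fx=4,fy=4,interpolation=cv2.INTER_CUBIC)
        pts=np.array([(-141,0,42),(-141,42,42),(-141,-42,42),(-48,0,230),(-37.5,-15,245),(-37.5,-85,245),(41.7,-100,304.4),(41.7,-70,304.4),(41.7,-130,304.4),(-100,120,68),(-100,-120,68),(100,120,68),(100,-120,68)])/1000
        for p in proj(cam,T(V,pts)):
            q=((p-[x0,y0])*4+2).astype(int); cv2.drawMarker(im,tuple(map(int,q)),(255,0,255),0,12,1)
        cv2.imwrite(f"pics/{cam}_fit.png",im)
E
python3 fit.py
```

```text
[0.64226747 0.07086581 0.11824326] 6.77483965855352
[[-5.2  3.2  0.1]
 [ 4.6  0.8  5. ]
 [-0.7 -4.7  0. ]
 [-3.1 -0.6  2.1]
 [ 4.4 -0.   5.4]
 [ 0.5  1.1  2.6]
 [ 1.9  0.9 -0.5]
 [-1.1 -1.7  1.6]
 [ 3.1  2.9  3.9]
 [-0.8  0.6  1.5]
 [-2.4 -2.4 -1.6]
 [-0.6 -0.8  0.3]]
handle in press -142.11635327509836 2.063771193274791
```

View pics/side_fit.png

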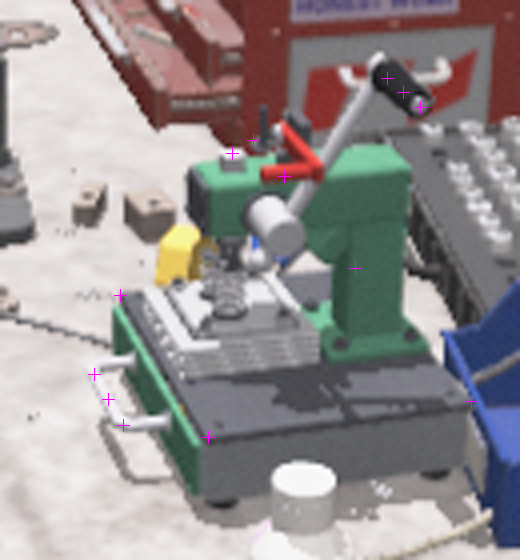

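View pics/top_fit.png

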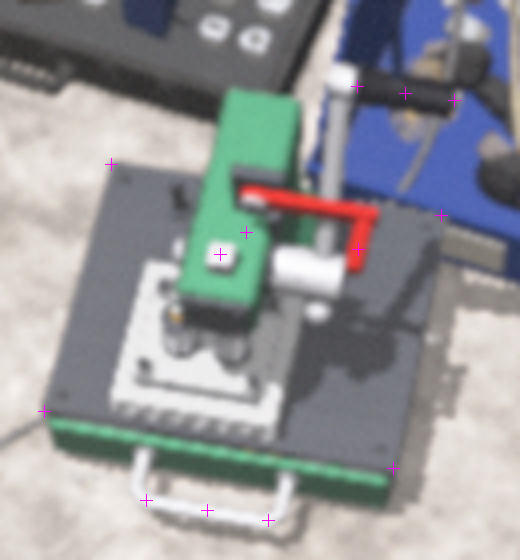

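```bash
cat >> h.py <<'E'
from scipy.spatial.transform import Rotation as Ro
def st():
    s=readout.get_state(); o=s['orientation']
    return s,np.array(s['position']),Ro.from_quat([o[1],o[2],o[3],o[0]])
E
python3 - <<'E'
from h import *
from fit import V,T
np.set_printoptions(precision=4,suppress=True)
s,p,R=st(); print(R.as_matrix()); 
m=camera_model('wrist'); Rc=cv2.Rodrigues(m['rvec'])[0]; c=-Rc.T@m['tvec']
print("cam in tool",R.inv().apply(c-p), "cam axes in tool",R.inv().as_matrix()@Rc.T)
a=V[2]; x=np.array([np.cos(a),np.sin(a),0]); y=np.array([-np.sin(a),np.cos(a),0]); z=np.array([0,0,1.])
# options: tool y=-z, tool x=±press y
for sg in(1,-1):
    X=sg*y; Y=-z; Z=np.cross(X,Y); Rt=Ro.from_matrix(np.c_[X,Y,Z]); print(sg,"Z tool",Z,"rotvec",(Rt*R.inv()).as_rotvec())
H=T(V,np.array([(-141,0,42),(-125,0,42),(-37.5,-85,245),(41.7,-100,304.4),(-117,-100,293)])/1000); print(H, np.hypot(H[:,0],H[:,1]))
print(s['time_s'])
E
```

```text
[[ 0.4104 -0.      0.9119]
 [-0.9119  0.0001  0.4104]
 [-0.0001 -1.      0.    ]]
cam in tool [ 0.0009 -0.1673  0.0667] cam axes in tool [[ 1.      0.0018 -0.0003]
 [ 0.0007 -0.2441  0.9697]
 [ 0.0016 -0.9697 -0.2441]]
1 Z tool [-0.993 -0.118  0.   ] rotvec [ 0.     -0.0002  2.837 ]
-1 Z tool [ 0.993  0.118 -0.   ] rotvec [-0.0001 -0.     -0.3046]
[[ 0.5023  0.0542  0.042 ]
 [ 0.5181  0.0561  0.042 ]
 [ 0.6151 -0.018   0.245 ]
 [ 0.6955 -0.0235  0.3044]
 [ 0.5379 -0.0422  0.293 ]] [0.5052 0.5212 0.6153 0.6959 0.5395]
1.25
```

```bash
python3 -m crank '[{"tx":0.2,"ty":0.5,"tz":0.2,"wz":0.7},{"tx":0.26,"ty":0.68,"tz":0.2,"wz":0.79},{"tx":0.26,"ty":0.68,"tz":0.2,"wz":0.79},{"tx":0.26,"ty":0.68,"tz":0.2,"wz":0.79},{"tx":0.26,"ty":0.68,"tz":0.2,"wz":0.79},{"tx":0.26,"ty":0.68,"tz":0.2,"wz":0.79},{"tx":0.26,"ty":0.68,"wz":0.79},{"tx":0.26,"ty":0.68,"wz":0.79}]' 0 20
```

```text
schema error: expected keys tx, ty, tz, wx, wy, wz
```

```bash
python3 -m crank '[{"tx":0.26,"ty":0.68,"wz":0.79},{"tx":0.26,"ty":0.68,"wz":0.79},{"tx":0.26,"ty":0.68,"wz":0.79},{"tx":0.26,"ty":0.68,"wz":0.79},{"tx":0.26,"ty":0.68,"wz":0.79},{"tx":0.26,"ty":0.68,"wz":0.79},{"tx":0.26,"ty":0.68,"wz":0.79},{"tx":0.26,"ty":0.68,"wz":0.79}]'
```

```text
schema error: expected keys tx, ty, tz, wx, wy, wz
```

```bash
python3 -m crank '[{"tx":0.2,"ty":0.5,"tz":0.2,"wx":0,"wy":0,"wz":0.7},{"tx":0.26,"ty":0.68,"tz":0.2,"wx":0,"wy":0,"wz":0.79},{"tx":0.26,"ty":0.68,"tz":0.2,"wx":0,"wy":0,"wz":0.79},{"tx":0.26,"ty":0.68,"tz":0.2,"wx":0,"wy":0,"wz":0.79},{"tx":0.26,"ty":0.68,"tz":0.2,"wx":0,"wy":0,"wz":0.79},{"tx":0.26,"ty":0.68,"tz":0.2,"wx":0,"wy":0,"wz":0.79},{"tx":0.26,"ty":0.68,"tz":0,"wx":0,"wy":0,"wz":0.79},{"tx":0.26,"ty":0.68,"tz":0,"wx":0,"wy":0,"wz":0.79}]' 0 20
```

```text
time_s: 2.25
position: [0.3478, -0.3815, 0.267]
orientation: [-0.703, 0.703, -0.074, 0.074]
force: [-0.2, 0.5, -0.3]
grip_width: 0.0179
```

```bash
python3 -m crank '[{"tx":0.26,"ty":0.68,"tz":0,"wx":0,"wy":0,"wz":0.79},{"tx":0.26,"ty":0.68,"tz":0,"wx":0,"wy":0,"wz":0.79},{"tx":0.26,"ty":0.68,"tz":0,"wx":0,"wy":0,"wz":0.79},{"tx":0.26,"ty":0.68,"tz":0,"wx":0,"wy":0,"wz":0.79},{"tx":0.26,"ty":0.68,"tz":0,"wx":0,"wy":0,"wz":0.79},{"tx":0.26,"ty":0.68,"tz":0,"wx":0,"wy":0,"wz":0.79},{"tx":0.26,"ty":0.68,"tz":0,"wx":0,"wy":0,"wz":0.79},{"tx":0.26,"ty":0.68,"tz":0,"wx":0,"wy":0,"wz":0.79}]'
python3 - <<'E'
from h import *
from fit import V,T
np.set_printoptions(precision=4,suppress=True)
s,p,R=st(); a=V[2]
y=np.array([-np.sin(a),np.cos(a),0]); Rt=Ro.from_rotvec(-0.09*y)*Ro.from_matrix(np.c_[y,[0,0,-1],np.cross(y,[0,0,-1])])
tgt=T(V,[-.122,0,.025])[0]
print(s['q'],(tgt-p)/.04,(Rt*R.inv()).as_rotvec()/.15)
E
```

```text
time_s: 3.25
position: [0.431, -0.164, 0.2669]
orientation: [-0.659, 0.66, 0.255, -0.255]
force: [0.3, 0.4, 0.2]
grip_width: 0.0005
[ 0.7643  0.3153 -0.5948  1.8569  0.2046  1.0297  0.8245] [ 2.2529  5.5109 -6.047 ] [-0.2164 -0.5799  6.3351]
```

```bash
python3 -m crank '[{"tx":0.28,"ty":0.69,"tz":0,"wx":-0.02,"wy":-0.07,"wz":0.79},{"tx":0.28,"ty":0.69,"tz":0,"wx":-0.02,"wy":-0.07,"wz":0.79},{"tx":0.28,"ty":0.69,"tz":0,"wx":-0.03,"wy":-0.07,"wz":0.79},{"tx":0.28,"ty":0.69,"tz":0,"wx":-0.03,"wy":-0.07,"wz":0.79},{"tx":0.28,"ty":0.69,"tz":0,"wx":-0.03,"wy":-0.07,"wz":0.79},{"tx":0.28,"ty":0.69,"tz":0,"wx":-0.03,"wy":-0.07,"wz":0.79},{"tx":0.28,"ty":0.69,"tz":-0.3,"wx":-0.03,"wy":-0.08,"wz":0.79},{"tx":0.28,"ty":0.69,"tz":-0.3,"wx":-0.03,"wy":-0.08,"wz":0.79}]'
python3 - <<'E'
from h import *
from fit import V,T
np.set_printoptions(precision=4,suppress=True)
s,p,R=st(); a=V[2]
y=np.array([-np.sin(a),np.cos(a),0]); Rt=Ro.from_rotvec(-0.09*y)*Ro.from_matrix(np.c_[y,[0,0,-1],np.cross(y,[0,0,-1])])
tgt=T(V,[-.122,0,.025])[0]
print(s['q'],(tgt-p)/.04,(Rt*R.inv()).as_rotvec()/.15)
m=camera_model('wrist'); im=capture('wrist'); cv2.imwrite('pics/w1.png',im); cv2.imwrite('pics/s1.png',capture('side'))
print("expected handle",T(V,[-.141,0,.042]))
for n in("drawer_handle","press"):
    print(n,[(d['p'],w('wrist',d['point'],m)) for d in tip_of('wrist',n)[:2]])
print(proj('wrist',T(V,np.array([(-141,0,42),(-141,42,42),(-141,-42,42)])/1000),m))
print(readout.get_state()['time_s'])
E
```

```text
time_s: 4.25
position: [0.5209, 0.0567, 0.2426]
orientation: [-0.448, 0.492, 0.551, -0.504]
force: [-0.7, 0.0, -0.1]
grip_width: 0.0004
[ 0.4149  0.4552 -0.8293  1.811   0.4338  0.965   1.0988] [ 0.0065 -0.0063 -5.4405] [0.0144 0.0026 0.0177]
expected handle [[0.5023 0.0542 0.042 ]]
drawer_handle [(0.6, array([0.4982, 0.0557, 0.0447]))]
press [(0.9, array([ 0.642 ,  0.0685, -0.0022]))]
[[324.3301 175.0282]
 [371.0872 174.9895]
 [277.5897 175.0668]]
4.45
```

View pics/w1.png

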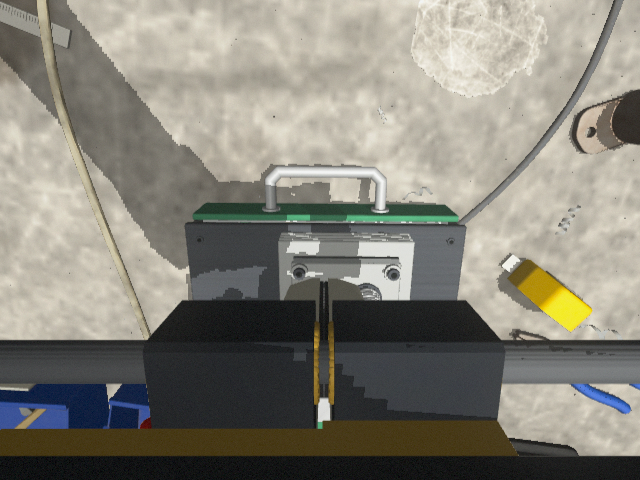

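View pics/s1.png

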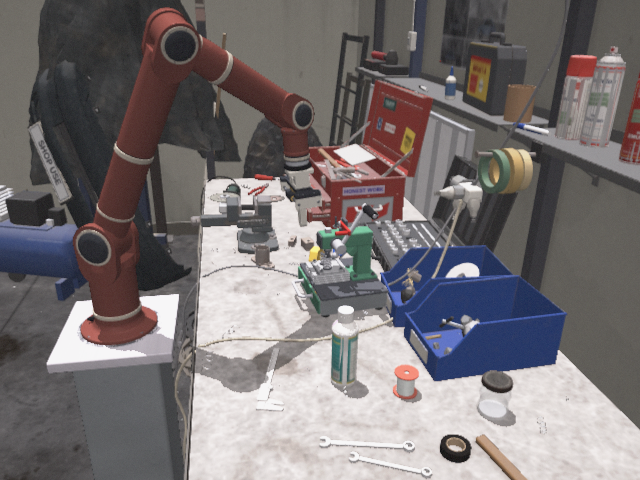

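```bash
python3 -m crank '[{"tx":-0.04,"ty":0,"tz":-0.3,"wx":0,"wy":0,"wz":0},{"tx":-0.04,"ty":0,"tz":-0.5,"wx":0,"wy":0,"wz":0},{"tx":0,"ty":0,"tz":-0.5,"wx":0,"wy":0,"wz":0},{"tx":0,"ty":0,"tz":-0.5,"wx":0,"wy":0,"wz":0},{"tx":0,"ty":0,"tz":-0.5,"wx":0,"wy":0,"wz":0},{"tx":0,"ty":0,"tz":-0.5,"wx":0,"wy":0,"wz":0},{"tx":0,"ty":0,"tz":-0.4,"wx":0,"wy":0,"wz":0},{"tx":0,"ty":0,"tz":-0.3,"wx":0,"wy":0,"wz":0}]'
python3 - <<'E'
from h import *
s,p,R=st(); cv2.imwrite('pics/s2.png',cv2.resize(capture('side')[120:360,180:500],None,fx=2,fy=2)); m=camera_model('wrist');cv2.imwrite('pics/w2.png',capture('wrist'))
print(p,[(d['p'],w('wrist',d['point'],m)) for d in tip_of('wrist',"drawer_handle")[:2]])
E
```

```text
time_s: 5.45
position: [0.5169, 0.0553, 0.1018]
orientation: [-0.45, 0.492, 0.549, -0.504]
force: [-0.1, 0.5, -0.3]
grip_width: 0.0005
[0.51692761 0.0552732  0.10179271] [(0.55, array([0.4999703 , 0.05666233, 0.04270619]))]
```

View pics/w2.png

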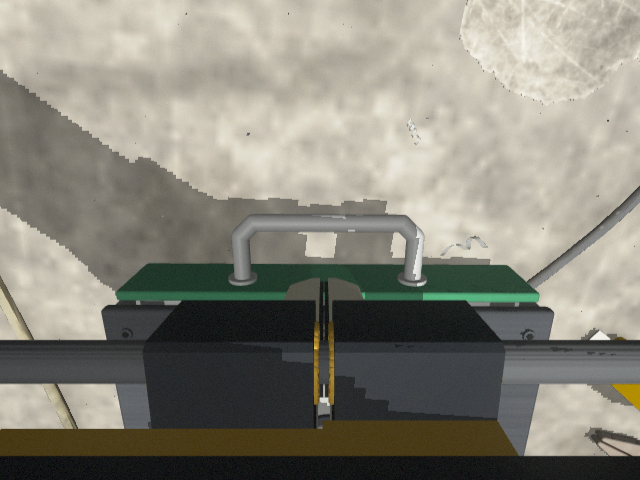

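View pics/s2.png

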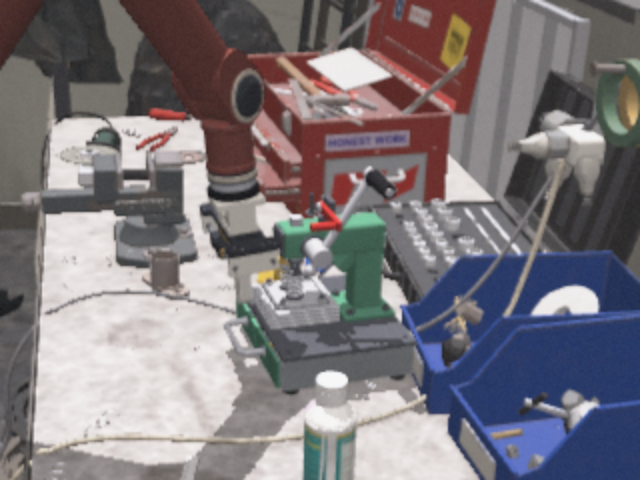

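Run:
```python
from h import *
from fit import V,T
m=camera_model('wrist');R=cv2.Rodrigues(m['rvec'])[0];c=-R.T@m['tvec']
for u,v,z in((328,223,.042),(242,230,.042),(414,230,.042),(328,265,.066),(328,216,.045),(328,231,.039)):
    d=R.T@np.linalg.inv(m['K'])@[u,v,1]; P=c+d*(z-c[2])/d[2]
    a=V[2];e=P-[V[0],V[1],0]; print(P,"press",e[0]*np.cos(a)+e[1]*np.sin(a),-e[0]*np.sin(a)+e[1]*np.cos(a))
s,p,Rr=st();print(proj('wrist',[p, p+Rr.apply([0,0,.0075]),p+Rr.apply([0,0,-.0075])],m))
e=p-[V[0],V[1],0];print("tcp press",e[0]*np.cos(a)+e[1]*np.sin(a),-e[0]*np.sin(a)+e[1]*np.cos(a))
```

```text
[0.50063107 0.05580509 0.042     ] press -0.14242409110354895 0.0017529944355239562
[0.5104345  0.00712178 0.042     ] press -0.13843218432793236 -0.04774687125858932
[0.49917176 0.10545643 0.042     ] press -0.13801595338253855 0.051229793931713216
[0.51653176 0.05744635 0.066     ] press -0.12644081684466946 0.0015070220376496076
[0.49567806 0.05519128 0.045     ] press -0.14741492667174141 0.0017277678382382096
[0.50635427 0.05650978 0.039     ] press -0.13665772895494538 0.0017776084950882898
[[325.15811211 296.85325664]
 [325.20168172 280.88210471]
 [325.11542905 312.49942494]]
tcp press -0.12626777987921248 -0.00010752074479368663
```

```bash
python3 -m crank '[{"tx":0.05,"ty":0.02,"tz":-0.2,"wx":0,"wy":0,"wz":0},{"tx":0,"ty":0.02,"tz":-0.3,"wx":0,"wy":0,"wz":0},{"tx":0,"ty":0,"tz":-0.3,"wx":0,"wy":0,"wz":0},{"tx":0,"ty":0,"tz":-0.3,"wx":0,"wy":0,"wz":0},{"tx":0,"ty":0,"tz":-0.3,"wx":0,"wy":0,"wz":0},{"tx":0,"ty":0,"tz":-0.25,"wx":0,"wy":0,"wz":0},{"tx":0,"ty":0,"tz":-0.2,"wx":0,"wy":0,"wz":0},{"tx":0,"ty":0,"tz":0,"wx":0,"wy":0,"wz":0}]'
python3 - <<'E'
from h import *
s,p,R=st(); print(s['q']); cv2.imwrite('pics/w3.png',capture('wrist'))
E
```

```text
time_s: 6.6
position: [0.5188, 0.0577, 0.0281]
orientation: [-0.449, 0.492, 0.55, -0.504]
force: [0.4, -0.2, -0.5]
grip_width: 0.0006
[ 0.18079844  0.72704196 -0.51333178  2.04176565  0.80705354  0.48304024
  0.74997073]
```

View pics/w3.png

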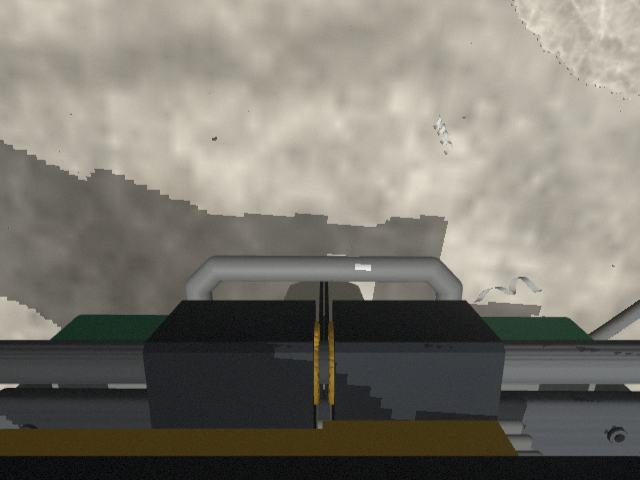

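```bash
python3 -m crank '[{"tx":-0.1,"ty":-0.01,"tz":0,"wx":0,"wy":0,"wz":0},{"tx":-0.18,"ty":-0.02,"tz":0,"wx":0,"wy":0,"wz":0},{"tx":-0.18,"ty":-0.02,"tz":0,"wx":0,"wy":0,"wz":0},{"tx":-0.18,"ty":-0.02,"tz":0,"wx":0,"wy":0,"wz":0},{"tx":-0.18,"ty":-0.02,"tz":0,"wx":0,"wy":0,"wz":0},{"tx":-0.18,"ty":-0.02,"tz":0,"wx":0,"wy":0,"wz":0},{"tx":-0.18,"ty":-0.02,"tz":0,"wx":0,"wy":0,"wz":0},{"tx":-0.18,"ty":-0.02,"tz":0,"wx":0,"wy":0,"wz":0}]'
python3 -c "
from h import *
s,p,R=st();print(s['q'],p,s['force'])"
```

```text
time_s: 7.65
position: [0.4643, 0.0518, 0.0287]
orientation: [-0.449, 0.492, 0.55, -0.504]
force: [1.0, 0.9, 2.5]
grip_width: 0.0004
[ 0.1383899   0.6670125  -0.44153782  2.19093377  0.87486744  0.36444403
  0.64972115] [0.46434082 0.05179458 0.02874   ] [0.98553669 0.85459429 2.45445503]
```

```bash
python3 -m crank '[{"tx":-0.04,"ty":-0.005,"tz":0,"wx":0,"wy":0,"wz":0},{"tx":-0.04,"ty":-0.005,"tz":0,"wx":0,"wy":0,"wz":0},{"tx":-0.04,"ty":-0.005,"tz":0,"wx":0,"wy":0,"wz":0},{"tx":-0.04,"ty":-0.005,"tz":0,"wx":0,"wy":0,"wz":0},{"tx":-0.04,"ty":-0.005,"tz":0,"wx":0,"wy":0,"wz":0},{"tx":-0.03,"ty":-0.005,"tz":0,"wx":0,"wy":0,"wz":0},{"tx":0,"ty":0,"tz":0,"wx":0,"wy":0,"wz":0},{"tx":0,"ty":0,"tz":0,"wx":0,"wy":0,"wz":0}]'
python3 -c "
from h import *
s,p,R=st();print(s['q'],p,s['force'])
cv2.imwrite('pics/w4.png',capture('wrist'))"
```

```text
time_s: 8.65
position: [0.4573, 0.0508, 0.0288]
orientation: [-0.449, 0.493, 0.551, -0.503]
force: [4.2, 1.8, -2.7]
grip_width: 0.0002
[ 0.12819856  0.65831318 -0.42482737  2.21231854  0.88945201  0.34247394
  0.63167446] [0.45726863 0.05083289 0.02882557] [ 4.22147074  1.80024704 -2.68145492]
```

```bash
python3 -m crank '[{"tx":-0.03,"ty":-0.004,"tz":0,"wx":0,"wy":0,"wz":0},{"tx":-0.03,"ty":-0.004,"tz":0,"wx":0,"wy":0,"wz":0},{"tx":-0.03,"ty":-0.004,"tz":0,"wx":0,"wy":0,"wz":0},{"tx":0,"ty":0,"tz":0,"wx":0,"wy":0,"wz":0},{"tx":0,"ty":0,"tz":0,"wx":0,"wy":0,"wz":0},{"tx":0,"ty":0,"tz":0,"wx":0,"wy":0,"wz":0},{"tx":0,"ty":0,"tz":0,"wx":0,"wy":0,"wz":0},{"tx":0,"ty":0,"tz":0,"wx":0,"wy":0,"wz":0}]'
python3 -c "
from h import *
s,p,R=st();print(s['q'],p,s['force'])
cv2.imwrite('pics/w4b.png',capture('wrist'));cv2.imwrite('pics/s4.png',cv2.resize(capture('side')[180:340,250:420],None,fx=3,fy=3))"
```

```text
time_s: 9.7
position: [0.4572, 0.0509, 0.0293]
orientation: [-0.448, 0.494, 0.552, -0.501]
force: [10.6, 1.0, -7.1]
grip_width: 0.0005
[ 0.12378259  0.65486007 -0.41691478  2.21737932  0.89692654  0.33148744
  0.62408977] [0.45717391 0.05091617 0.02933436] [10.56074371  0.96006271 -7.13693111]
```

View pics/w4b.png

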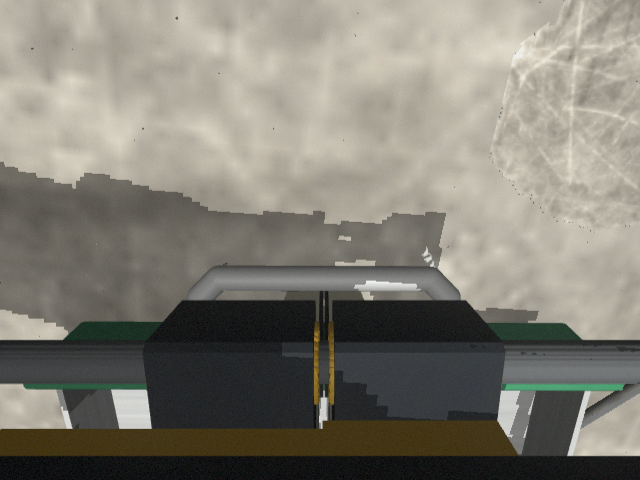

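View pics/s4.png

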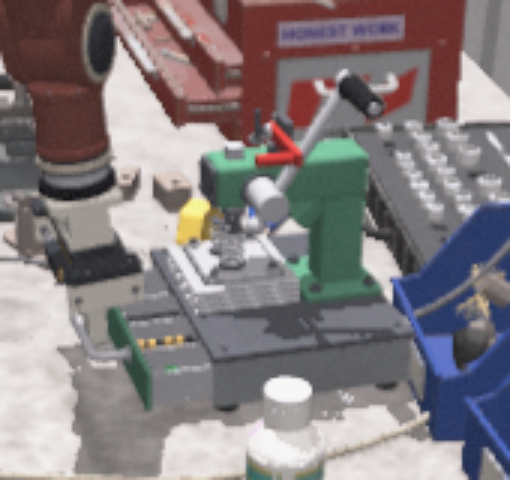

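```bash
python3 -m crank '[{"tx":0.12,"ty":0.01,"tz":0,"wx":0,"wy":0,"wz":0},{"tx":0.12,"ty":0.01,"tz":0,"wx":0,"wy":0,"wz":0},{"tx":0,"ty":0,"tz":0.1,"wx":0,"wy":0,"wz":0},{"tx":0,"ty":0,"tz":0.3,"wx":0,"wy":0,"wz":0},{"tx":0,"ty":0,"tz":0.5,"wx":0,"wy":0,"wz":0},{"tx":0,"ty":0,"tz":0.7,"wx":0,"wy":0,"wz":0},{"tx":0,"ty":0,"tz":0.8,"wx":0,"wy":0,"wz":0},{"tx":0,"ty":0,"tz":0.9,"wx":0,"wy":0,"wz":0}]'
python3 - <<'E'
from h import *
from fit import V,T
np.set_printoptions(precision=4,suppress=True)
s,p,R=st(); a=V[2]
y=np.array([-np.sin(a),np.cos(a),0]); Rt=Ro.from_matrix(np.c_[y,[0,0,-1],np.cross(y,[0,0,-1])])
tgt=T(V,[-.042,-.085,.23])[0]
print(s['q'],p,(tgt-p)/.04,(Rt*R.inv()).as_rotvec()/.15)
cv2.imwrite('pics/s5.png',cv2.resize(capture('side')[180:340,250:420],None,fx=3,fy=3))
E
```

```text
time_s: 10.8
position: [0.4597, 0.0503, 0.1611]
orientation: [-0.45, 0.491, 0.549, -0.505]
force: [0.5, -0.8, -0.1]
grip_width: 0.0003
[ 0.3907  0.468  -0.7739  2.0729  0.5383  0.7079  0.9599] [0.4597 0.0503 0.1611] [ 3.772  -1.7188  1.7215] [-0.0509  0.5675  0.0355]
```

View pics/s5.png

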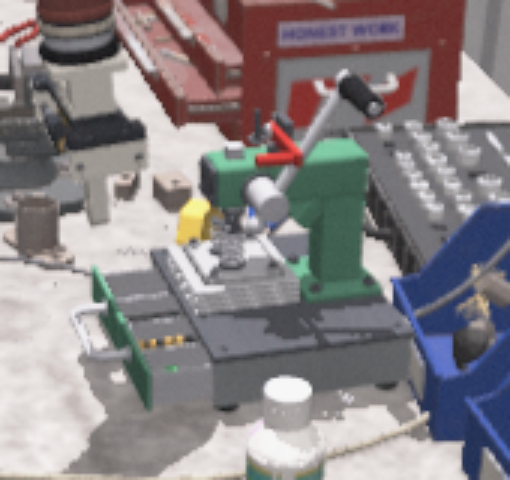

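```bash
python3 -m crank '[{"tx":0,"ty":-0.1,"tz":0.8,"wx":0,"wy":0.07,"wz":0},{"tx":0.1,"ty":-0.2,"tz":0.9,"wx":0,"wy":0.07,"wz":0},{"tx":0.3,"ty":-0.2,"tz":0.9,"wx":0,"wy":0.07,"wz":0},{"tx":0.5,"ty":-0.25,"tz":0.7,"wx":0,"wy":0.07,"wz":0},{"tx":0.6,"ty":-0.25,"tz":0.2,"wx":0,"wy":0.07,"wz":0},{"tx":0.6,"ty":-0.25,"tz":0,"wx":-0.02,"wy":0.07,"wz":0.03},{"tx":0.6,"ty":-0.25,"tz":0,"wx":-0.02,"wy":0.07,"wz":0},{"tx":0.6,"ty":-0.2,"tz":0,"wx":-0.02,"wy":0.07,"wz":0}]' 0.48 20
python3 - <<'E'
from h import *
from fit import V,T
np.set_printoptions(precision=4,suppress=True)
s,p,R=st(); a=V[2]
y=np.array([-np.sin(a),np.cos(a),0]); Rt=Ro.from_matrix(np.c_[y,[0,0,-1],np.cross(y,[0,0,-1])])
tgt=T(V,[-.042,-.085,.23])[0]
m=camera_model('wrist'); cv2.imwrite('pics/w6.png',capture('wrist'))
print(s['q'],p,(tgt-p)/.04,(Rt*R.inv()).as_rotvec()/.15)
for n in("catch_stud","lever_grip_mid","drawer_handle"):
    print(n,[(d['p'],w('wrist',d['point'],m)) for d in tip_of('wrist',n)[:2]])
print(T(V,np.array([(-37.5,-85,245),(41.7,-100,304.4),(-201,0,42)])/1000))
print(proj('wrist',T(V,np.array([(-37.5,-85,245),(-53.5,-85,245),(-17.5,-85,245)])/1000),m))
E
```

```text
time_s: 11.85
position: [0.593, -0.018, 0.2998]
orientation: [0.469, -0.471, -0.528, 0.528]
force: [0.3, 0.6, 1.4]
grip_width: 0.0446
[ 0.4732  0.568  -0.8315  1.4535  0.4265  1.3058  1.2965] [ 0.593  -0.018   0.2998] [ 0.4397 -0.0129 -1.746 ] [0.0103 0.0087 0.0099]
catch_stud [(0.95, array([ 0.6158, -0.0164,  0.2492]))]
lever_grip_mid []
drawer_handle [(0.74, array([0.4425, 0.0478, 0.0448]))]
[[ 0.6151 -0.018   0.245 ]
 [ 0.6955 -0.0235  0.3044]
 [ 0.4427  0.0472  0.042 ]]
[[320.4609 296.4751]
 [320.4148 270.6486]
 [320.5165 327.5775]]
```

View pics/w6.png

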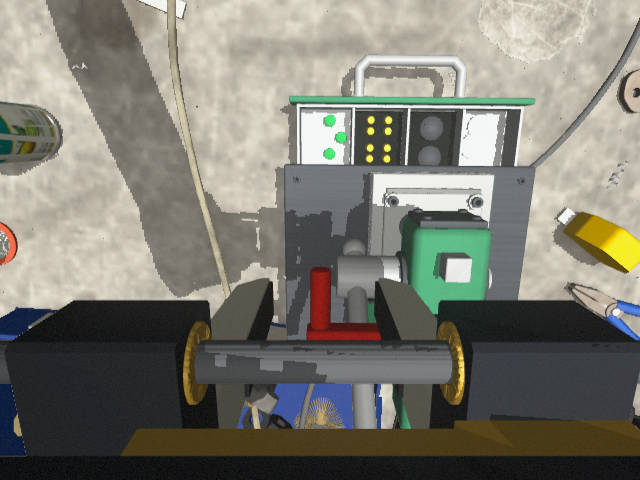

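```bash
python3 -m crank '[{"tx":0.2,"ty":0,"tz":0,"wx":0,"wy":0,"wz":0},{"tx":0.24,"ty":-0.01,"tz":-0.1,"wx":0,"wy":0,"wz":0},{"tx":0,"ty":0,"tz":-0.3,"wx":0,"wy":0,"wz":0},{"tx":0,"ty":0,"tz":-0.35,"wx":0,"wy":0,"wz":0},{"tx":0,"ty":0,"tz":-0.35,"wx":0,"wy":0,"wz":0},{"tx":0,"ty":0,"tz":-0.35,"wx":0,"wy":0,"wz":0},{"tx":0,"ty":0,"tz":-0.3,"wx":0,"wy":0,"wz":0},{"tx":0,"ty":0,"tz":0,"wx":0,"wy":0,"wz":0}]'
python3 - <<'E'
from h import *
s,p,R=st();print(p,s['force'])
m=camera_model('wrist'); cv2.imwrite('pics/w7.png',capture('wrist'));cv2.imwrite('pics/s7.png',cv2.resize(capture('side')[150:310,250:420],None,fx=3,fy=3))
print([(d['p'],w('wrist',d['point'],m)) for d in tip_of('wrist','catch_stud')[:2]])
E
```

```text
time_s: 13.05
position: [0.6105, -0.0179, 0.2294]
orientation: [-0.469, 0.471, 0.529, -0.528]
force: [-0.9, -0.0, 0.4]
grip_width: 0.0449
[ 0.61049907 -0.01789846  0.22938839] [-0.92428528 -0.02659308  0.38579198]
[(0.68, array([ 0.61545519, -0.01966127,  0.24558347]))]
```

View pics/w7.png

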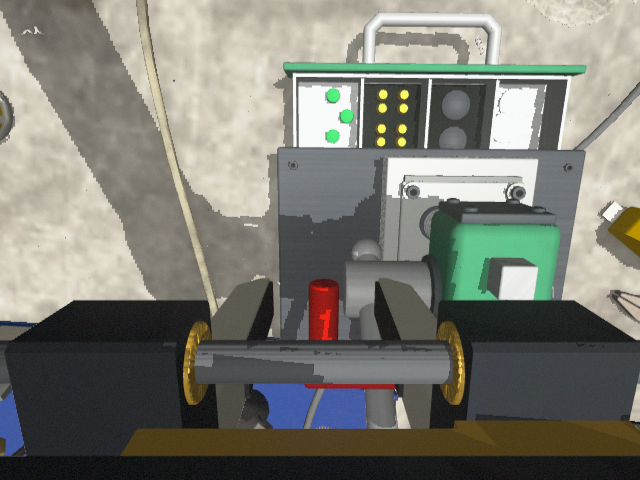

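View pics/s7.png

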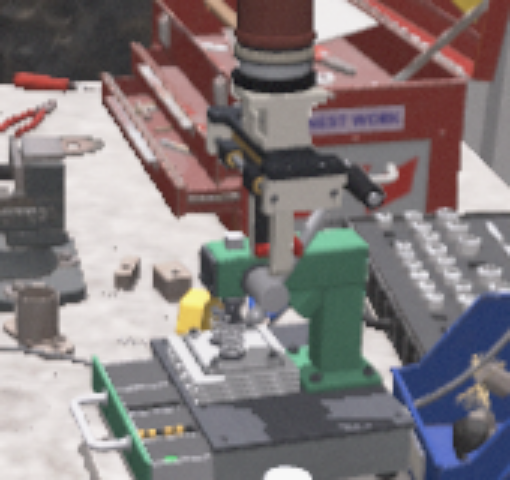

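```bash
python3 -m crank '[{"tx":0,"ty":0,"tz":0,"wx":0,"wy":0,"wz":0},{"tx":0,"ty":0,"tz":0,"wx":0,"wy":0,"wz":0},{"tx":0,"ty":0,"tz":0,"wx":0,"wy":0,"wz":0},{"tx":0,"ty":0,"tz":0,"wx":0,"wy":0,"wz":0},{"tx":0,"ty":0,"tz":0,"wx":0,"wy":0,"wz":0},{"tx":0,"ty":0,"tz":0.1,"wx":0,"wy":0,"wz":0},{"tx":0,"ty":0,"tz":0.1,"wx":0,"wy":0,"wz":0},{"tx":0,"ty":0,"tz":0.1,"wx":0,"wy":0,"wz":0}]' 0 15
python3 - <<'E'
import numpy as np
from fit import V
a=V[2]
# arc displacement in units for press y,z -> world per step of angle
prev=None
for d in range(0,170,8):
    t=np.radians(d); y=-70*np.cos(t); z=70*np.sin(t)
    if prev: dy,dz=y-prev[0],z-prev[1]; print(d, "cum z",round(z,1),"tx %.3f ty %.3f tz %.3f"%(-np.sin(a)*dy/40,np.cos(a)*dy/40,dz/40))
    prev=(y,z)
E
python3 -c "
from h import *
s,p,R=st();print(p,s['force'],s['grip_width'])"
```

```text
time_s: 14.2
position: [0.6111, -0.0171, 0.2428]
orientation: [-0.469, 0.471, 0.53, -0.527]
force: [1.2, 0.7, -2.4]
grip_width: 0.0114
8 cum z 9.7 tx -0.002 ty 0.017 tz 0.244
16 cum z 19.3 tx -0.006 ty 0.050 tz 0.239
24 cum z 28.5 tx -0.010 ty 0.083 tz 0.229
32 cum z 37.1 tx -0.014 ty 0.114 tz 0.216
40 cum z 45.0 tx -0.017 ty 0.143 tz 0.198
48 cum z 52.0 tx -0.020 ty 0.168 tz 0.176
56 cum z 58.0 tx -0.023 ty 0.191 tz 0.150
64 cum z 62.9 tx -0.025 ty 0.210 tz 0.122
72 cum z 66.6 tx -0.027 ty 0.225 tz 0.091
80 cum z 68.9 tx -0.028 ty 0.235 tz 0.059
88 cum z 70.0 tx -0.029 ty 0.241 tz 0.026
96 cum z 69.6 tx -0.029 ty 0.242 tz -0.009
104 cum z 67.9 tx -0.028 ty 0.239 tz -0.042
112 cum z 64.9 tx -0.027 ty 0.231 tz -0.075
120 cum z 60.6 tx -0.026 ty 0.218 tz -0.107
128 cum z 55.2 tx -0.024 ty 0.201 tz -0.137
136 cum z 48.6 tx -0.021 ty 0.180 tz -0.163
144 cum z 41.1 tx -0.019 ty 0.156 tz -0.187
152 cum z 32.9 tx -0.015 ty 0.128 tz -0.207
160 cum z 23.9 tx -0.012 ty 0.099 tz -0.223
168 cum z 14.6 tx -0.008 ty 0.067 tz -0.235
[ 0.61106352 -0.01705951  0.24278965] [ 1.17783291  0.69081949 -2.44870643] 0.011436341287823658
```

```bash
python3 -m crank '[{"tx":-0.01,"ty":0.05,"tz":0.17,"wx":0,"wy":0,"wz":0},{"tx":-0.01,"ty":0.083,"tz":0.229,"wx":0,"wy":0,"wz":0},{"tx":-0.014,"ty":0.114,"tz":0.216,"wx":0,"wy":0,"wz":0},{"tx":-0.017,"ty":0.143,"tz":0.198,"wx":0,"wy":0,"wz":0},{"tx":-0.02,"ty":0.168,"tz":0.176,"wx":0,"wy":0,"wz":0},{"tx":-0.023,"ty":0.191,"tz":0.15,"wx":0,"wy":0,"wz":0},{"tx":-0.025,"ty":0.21,"tz":0.122,"wx":0,"wy":0,"wz":0},{"tx":-0.027,"ty":0.225,"tz":0.091,"wx":0,"wy":0,"wz":0}]'
python3 - <<'E'
from h import *
from fit import V
s,p,R=st(); e=p-[V[0],V[1],0]; a=V[2]
print(s['q'],s['force'],s['grip_width']); Y=-e[0]*np.sin(a)+e[1]*np.cos(a); Z=p[2]+.0155
print("press y,z",Y,Z,"angle",np.degrees(np.arctan2(Z-.245,-(Y+.015))),np.hypot(Z-.245,Y+.015))
cv2.imwrite('pics/s8.png',cv2.resize(capture('side')[150:310,250:420],None,fx=3,fy=3))
E
```

```text
time_s: 15.2
position: [0.6066, 0.0257, 0.3003]
orientation: [-0.467, 0.476, 0.527, -0.527]
force: [-0.7, -6.2, 9.7]
grip_width: 0.0114
[ 0.38020376  0.58489935 -0.81990907  1.41917034  0.4411066   1.3169717
  1.21837048] [-0.67946779 -6.20174367  9.68470153] 0.01141722123800979
press y,z -0.04060082504775015 0.3158017771162768 angle 70.12079505392691 0.07528807266724559
```

View pics/s8.png

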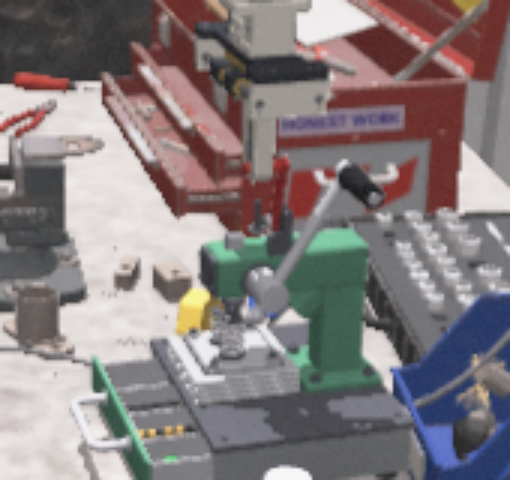

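```bash
python3 -m crank '[{"tx":0,"ty":0,"tz":0,"wx":0,"wy":0,"wz":0},{"tx":0,"ty":0,"tz":0,"wx":0,"wy":0,"wz":0},{"tx":0,"ty":0,"tz":0,"wx":0,"wy":0,"wz":0},{"tx":0,"ty":0,"tz":0,"wx":0,"wy":0,"wz":0},{"tx":0,"ty":0,"tz":0,"wx":0,"wy":0,"wz":0},{"tx":0,"ty":0,"tz":0,"wx":0,"wy":0,"wz":0},{"tx":0,"ty":0,"tz":0,"wx":0,"wy":0,"wz":0},{"tx":0,"ty":0,"tz":0,"wx":0,"wy":0,"wz":0}]'
python3 - <<'E'
from h import *
from fit import V
s,p,R=st(); e=p-[V[0],V[1],0]; a=V[2]
print(s['force'],s['ft_torque'],s['grip_width'],p)
m=camera_model('wrist')
cv2.imwrite('pics/w8.png',capture('wrist'));cv2.imwrite('pics/t8.png',cv2.resize(capture('top')[100:300,180:400],None,fx=3,fy=3))
r=[(d['p'],w('wrist',d['point'],m)) for d in tip_of('wrist','catch_stud')[:2]]
for q,P in r:
    f=P-[V[0],V[1],0]; print(q,P,"press x,y",f[0]*np.cos(a)+f[1]*np.sin(a),-f[0]*np.sin(a)+f[1]*np.cos(a),"in tool",R.inv().apply(P-p))
E
```

```text
time_s: 16.25
position: [0.6063, 0.0285, 0.301]
orientation: [-0.467, 0.474, 0.529, -0.526]
force: [-0.3, -5.6, 11.7]
grip_width: 0.0114
[-0.26846433 -5.57052607 11.70311667] [-1.267388    0.0676318  -0.08764795] 0.011447739719282283 [0.60631583 0.02853916 0.30098311]
0.59 [0.60790453 0.0306486  0.3140821 ] press x,y -0.03886734103991399 -0.035882661275564415 in tool [ 0.00185199 -0.01309003 -0.00194388]
```

View pics/w8.png

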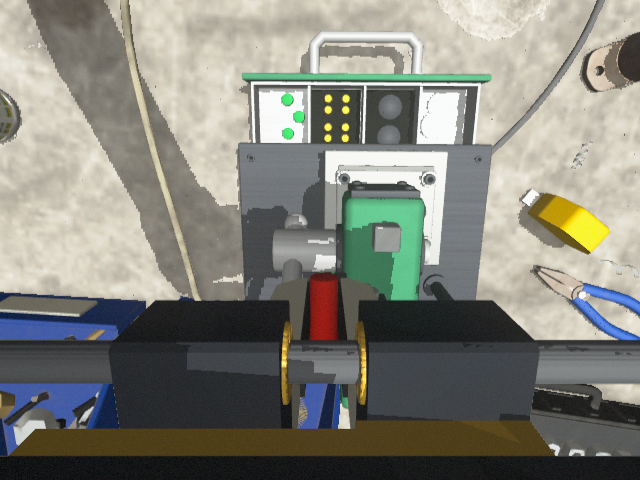

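View pics/t8.png

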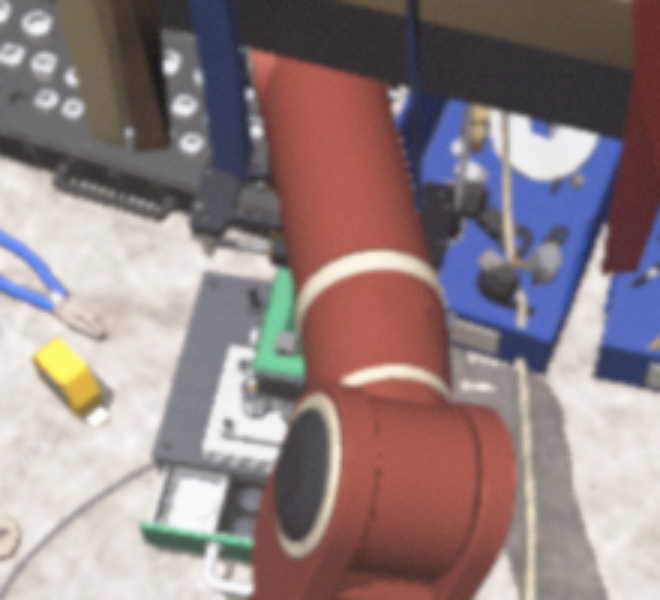

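```bash
python3 -m crank '[{"tx":0,"ty":-0.05,"tz":0.1,"wx":0,"wy":0,"wz":0},{"tx":-0.01,"ty":0.1,"tz":0.08,"wx":0,"wy":0,"wz":0},{"tx":-0.02,"ty":0.15,"tz":0.03,"wx":0,"wy":0,"wz":0},{"tx":-0.02,"ty":0.2,"tz":0.02,"wx":0,"wy":0,"wz":0},{"tx":-0.03,"ty":0.2,"tz":0.01,"wx":0,"wy":0,"wz":0},{"tx":0,"ty":0,"tz":0,"wx":0,"wy":0,"wz":0},{"tx":0,"ty":0,"tz":0,"wx":0,"wy":0,"wz":0},{"tx":0,"ty":0,"tz":0,"wx":0,"wy":0,"wz":0}]'
cat > chk.py <<'E'
from h import *
from fit import V
np.set_printoptions(precision=4,suppress=True)
s,p,R=st(); e=p-[V[0],V[1],0]; a=V[2]
print(s['q'],s['force'],s['ft_torque'],s['grip_width'],p)
print("tcp press",e[0]*np.cos(a)+e[1]*np.sin(a),-e[0]*np.sin(a)+e[1]*np.cos(a),"tool y",R.as_matrix()[:,1])
m=camera_model('wrist');capture('wrist')
for d in tip_of('wrist','catch_stud')[:2]:
    P=w('wrist',d['point'],m);f=P-[V[0],V[1],0];Y=-f[0]*np.sin(a)+f[1]*np.cos(a)
    print(d['p'],"stud press",f[0]*np.cos(a)+f[1]*np.sin(a),Y,P[2],"tool",R.inv().apply(P-p),"ang",np.degrees(np.arctan2(P[2]-.245,-(Y+.015))))
E
python3 chk.py
```

```text
time_s: 17.4
position: [0.6032, 0.0556, 0.3074]
orientation: [-0.468, 0.471, 0.531, -0.526]
force: [4.9, 0.1, -0.4]
grip_width: 0.0114
[ 0.3393  0.5791 -0.8265  1.4101  0.4287  1.3281  1.1846] [ 4.8891  0.0964 -0.4076] [-0.0139 -1.3231  0.0118] 0.011401763918862053 [0.6032 0.0556 0.3074]
tcp press -0.040610485797993666 -0.010532223155327883 tool y [ 0.0084  0.0024 -1.    ]
0.7 stud press -0.03861604342518595 -0.011394405182139173 0.31745824237571596 tool [-0.0008 -0.01   -0.0021] ang 92.84874569384363
```

```bash
python3 -m crank '[{"tx":-0.02,"ty":0.15,"tz":-0.06,"wx":0,"wy":0,"wz":0},{"tx":-0.03,"ty":0.22,"tz":-0.07,"wx":0,"wy":0,"wz":0},{"tx":-0.03,"ty":0.23,"tz":-0.1,"wx":0,"wy":0,"wz":0},{"tx":-0.03,"ty":0.22,"tz":-0.12,"wx":0,"wy":0,"wz":0},{"tx":0,"ty":0,"tz":0,"wx":0,"wy":0,"wz":0},{"tx":0,"ty":0,"tz":0,"wx":0,"wy":0,"wz":0},{"tx":0,"ty":0,"tz":0,"wx":0,"wy":0,"wz":0},{"tx":0,"ty":0,"tz":0,"wx":0,"wy":0,"wz":0}]'
python3 chk.py
```

```text
time_s: 18.5
position: [0.5991, 0.0894, 0.2936]
orientation: [-0.468, 0.471, 0.532, -0.525]
force: [6.0, 1.1, 1.9]
grip_width: 0.0112
[ 0.284   0.5876 -0.8223  1.4363  0.436   1.2951  1.1209] [6.0141 1.0816 1.8935] [ 0.3812 -1.6156 -0.0564] 0.011203334848910325 [0.5991 0.0894 0.2936]
tcp press -0.04066234447040628 0.023515536183968167 tool y [ 0.0095  0.0043 -0.9999]
0.98 stud press -0.03788999333055002 0.024822707869003167 0.3061134313022378 tool [ 0.0013 -0.0125 -0.0029] ang 123.08905272539118
```

```bash
python3 -m crank '[{"tx":0.05,"ty":0.2,"tz":-0.13,"wx":0,"wy":0,"wz":0},{"tx":0,"ty":0.18,"tz":-0.17,"wx":0,"wy":0,"wz":0},{"tx":0,"ty":0.155,"tz":-0.19,"wx":0,"wy":0,"wz":0},{"tx":0,"ty":0.1,"tz":-0.17,"wx":0,"wy":0,"wz":0},{"tx":0,"ty":0,"tz":0,"wx":0,"wy":0,"wz":0},{"tx":0,"ty":0,"tz":0,"wx":0,"wy":0,"wz":0},{"tx":0,"ty":0,"tz":0,"wx":0,"wy":0,"wz":0},{"tx":0,"ty":0,"tz":0,"wx":0,"wy":0,"wz":0}]'
python3 chk.py; python3 -c "
from h import *
cv2.imwrite('pics/w9.png',capture('wrist'))"
```

```text
time_s: 19.6
position: [0.5969, 0.1131, 0.2646]
orientation: [0.47, -0.469, -0.528, 0.529]
force: [-5.0, 2.5, 1.0]
grip_width: 0.0115
[ 0.2346  0.6174 -0.8079  1.4684  0.455   1.2523  1.065 ] [-5.0482  2.512   1.0035] [ 0.6811  1.0992 -0.047 ] 0.011467622623882527 [0.5969 0.1131 0.2646]
tcp press -0.04008447499947374 0.047306366622997253 tool y [-0.0021  0.0003 -1.    ]
0.89 stud press -0.03732235634968416 0.04786969692577221 0.2790833907107113 tool [ 0.0006 -0.0145 -0.0027] ang 151.53666173901473
```

View pics/w9.png

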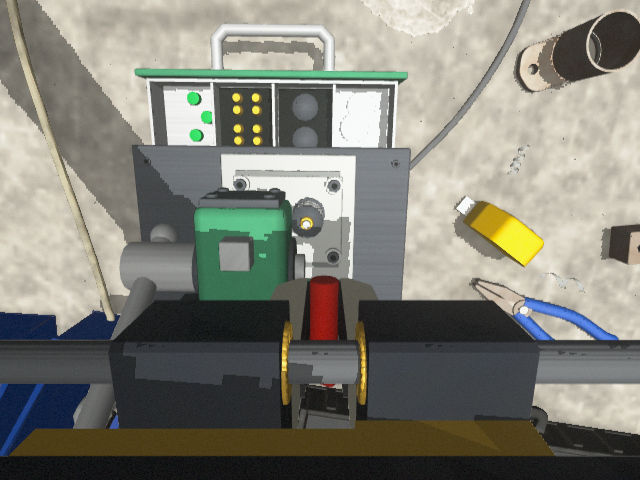

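```bash
python3 -m crank '[{"tx":0,"ty":0,"tz":0,"wx":0,"wy":0,"wz":0},{"tx":0,"ty":0,"tz":0,"wx":0,"wy":0,"wz":0},{"tx":0,"ty":0,"tz":0,"wx":0,"wy":0,"wz":0},{"tx":0,"ty":0,"tz":0.1,"wx":0,"wy":0,"wz":0},{"tx":0,"ty":0,"tz":0.3,"wx":0,"wy":0,"wz":0},{"tx":0,"ty":0,"tz":0.6,"wx":0,"wy":0,"wz":0},{"tx":0,"ty":0,"tz":0.8,"wx":0,"wy":0,"wz":0},{"tx":0,"ty":0,"tz":0.7,"wx":0,"wy":0,"wz":0}]' 0.4
python3 chk.py
python3 - <<'E'
from h import *
cv2.imwrite('pics/w10.png',capture('wrist'));cv2.imwrite('pics/s10.png',cv2.resize(capture('side')[150:310,250:420],None,fx=3,fy=3))
capture('top')
for n in("catch_stud","lever_grip_mid","drawer_handle"):
  for c in("side","wrist"):
    print(n,c,[(d['p'],w(c,d['point'])) for d in tip_of(c,n)[:2]])
E
```

```text
time_s: 20.75
position: [0.5999, 0.1122, 0.3682]
orientation: [-0.468, 0.472, 0.53, -0.527]
force: [0.2, -0.6, 1.1]
grip_width: 0.0372
[ 0.228   0.5543 -0.8321  1.2722  0.4047  1.4765  1.1266] [ 0.2217 -0.5676  1.1016] [ 0.03   -0.1764  0.001 ] 0.03717460260096324 [0.5999 0.1122 0.3682]
tcp press -0.0372350907600779 0.046000777484975726 tool y [ 0.0065  0.0002 -1.    ]
0.63 stud press -0.03979853729279269 0.05504445310095378 0.2646318824141136 tool [0.0091 0.1036 0.0032] ang 164.34301228809932
catch_stud side [(0.64, array([0.59987862, 0.11775552, 0.26339494]))]
catch_stud wrist [(0.6, array([0.59833174, 0.11515466, 0.26045711]))]
lever_grip_mid side [(0.88, array([ 0.69417898, -0.02286423,  0.30164019])), (0.42, array([ 0.40289667, -0.30491591, -0.00058874]))]
lever_grip_mid wrist [(0.63, array([ 0.69231644,  0.36964611, -0.00642767]))]
drawer_handle side [(0.58, array([0.4412314 , 0.04809675, 0.03974002])), (0.3, array([ 0.69483245, -0.02075354,  0.29916674]))]
drawer_handle wrist [(0.71, array([0.43612196, 0.04738054, 0.04024716]))]
```

View pics/w10.png

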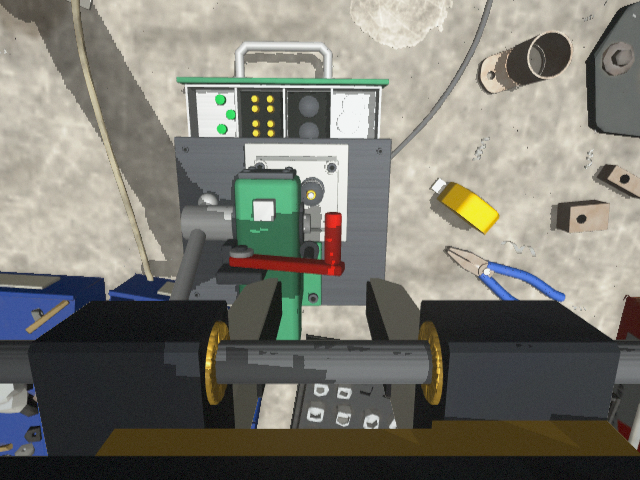

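View pics/s10.png

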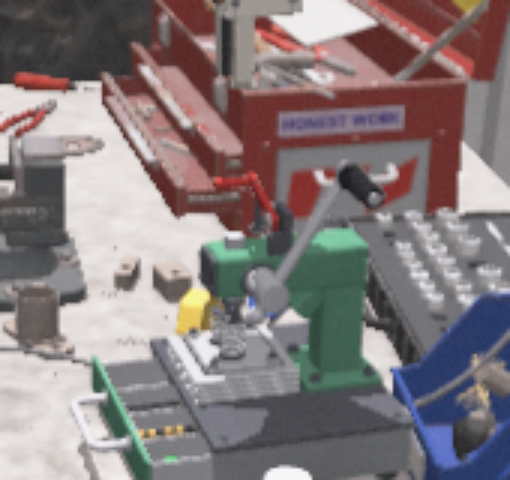

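```bash
python3 -m crank '[{"tx":0,"ty":-0.1,"tz":0,"wx":0,"wy":0,"wz":-0.5},{"tx":0.1,"ty":-0.3,"tz":0,"wx":0,"wy":0,"wz":-0.75},{"tx":0.1,"ty":-0.4,"tz":0,"wx":0,"wy":0,"wz":-0.75},{"tx":0.1,"ty":-0.4,"tz":0,"wx":0,"wy":0,"wz":-0.75},{"tx":0.1,"ty":-0.4,"tz":0,"wx":0,"wy":0,"wz":-0.75},{"tx":0.1,"ty":-0.4,"tz":0,"wx":0,"wy":0,"wz":-0.75},{"tx":0.1,"ty":-0.4,"tz":0,"wx":0,"wy":0,"wz":-0.75},{"tx":0.1,"ty":-0.3,"tz":0,"wx":0,"wy":0,"wz":-0.75}]' 0.65 40
cat > lev.py <<'E'
from h import *
from fit import V,T
np.set_printoptions(precision=4,suppress=True)
s,p,R=st(); a=V[2]; x=np.array([np.cos(a),np.sin(a),0])
Rt=Ro.from_matrix(np.c_[x,[0,0,-1],np.cross(x,[0,0,-1])]); tgt=T(V,[.0417,-.102,.287])[0]
print(s['q'],s['force'],p,"d",(tgt-p)/.04,"w",(Rt*R.inv()).as_rotvec()/.15)
E
python3 lev.py
python3 - <<'E'
from h import *
m=camera_model('top');R=cv2.Rodrigues(m['rvec'])[0];c=-R.T@m['tvec'];print("topcam",c)
for u,v in((130,120),(255,155),(395,190)):
    d=R.T@np.linalg.inv(m['K'])@[u,v,1];
    for z in(0,.3,.6): print(u,v,c+d*(z-c[2])/d[2])
cv2.imwrite('pics/s11.png',capture('side'));cv2.imwrite('pics/t11.png',capture('top'))
E
```

```text
time_s: 22.3
position: [0.6277, 0.003, 0.3655]
orientation: [-0.647, 0.65, 0.282, -0.282]
force: [-0.1, 0.1, -1.1]
grip_width: 0.0607
[ 0.2825  0.5431 -0.6053  1.2221  0.3046  1.463   0.5348] [-0.0801  0.1446 -1.133 ] [0.6277 0.003  0.3655] d [ 1.6995 -0.7132 -1.9625] w [ 0.0298  0.0026 -4.6829]
topcam [-0.05490016 -0.22432778  1.4671503 ]
130 120 [0.90664167 0.67619997 0.        ]
130 120 [0.71002749 0.49206183 0.3       ]
130 120 [0.51341332 0.3079237  0.6       ]
255 155 [0.89539442 0.24449497 0.        ]
255 155 [0.70108006 0.14863102 0.3       ]
255 155 [0.5067657  0.05276707 0.6       ]
395 190 [ 0.8981566  -0.20223745  0.        ]
395 190 [ 0.70327743 -0.20675444  0.3       ]
395 190 [ 0.50839827 -0.21127142  0.6       ]
```

View pics/s11.png

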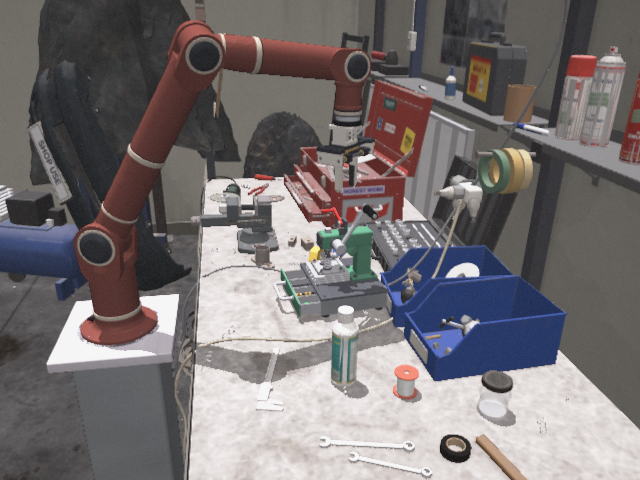

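View pics/t11.png

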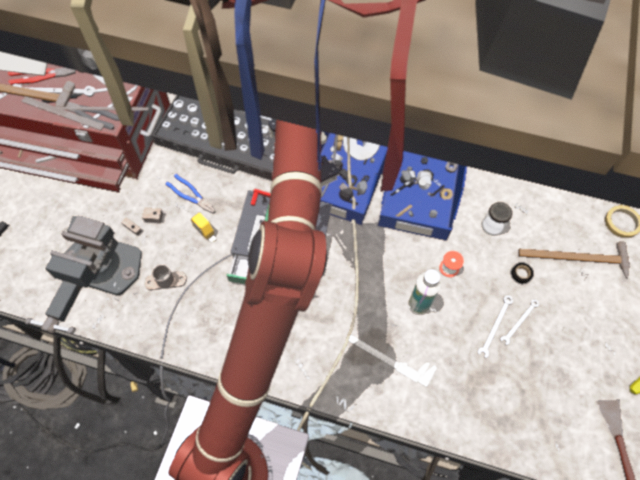

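Run:
```python
from h import *
np.set_printoptions(precision=3,suppress=True)
def ray(cam,u,v):
    m=camera_model(cam);R=cv2.Rodrigues(m['rvec'])[0];c=-R.T@m['tvec'];d=R.T@np.linalg.inv(m['K'])@[u,v,1];return c,d/np.linalg.norm(d)
for us in((216,117),(200,22)):
  for ut in((125,122),(218,147),(230,148),(255,157),(320,195),(395,190)):
    c1,d1=ray("side",*us);c2,d2=ray("top",*ut)
    t=np.linalg.lstsq(np.c_[d1,-d2],c2-c1,rcond=None)[0]
    print(us,ut,(c1+d1*t[0]+c2+d2*t[1])/2,"gap",np.linalg.norm(c1+d1*t[0]-c2-d2*t[1]))
print(ray("side",300,0))
```

```text
(216, 117) (125, 122) [0.384 0.272 0.584] gap 0.2239777406272968
(216, 117) (218, 147) [0.379 0.087 0.608] gap 0.20266099720187725
(216, 117) (230, 148) [0.379 0.065 0.612] gap 0.20378311287276113
(216, 117) (255, 157) [0.377 0.018 0.617] gap 0.19462905450371748
(216, 117) (320, 195) [ 0.361 -0.103  0.622] gap 0.14811791930125534
(216, 117) (395, 190) [ 0.371 -0.222  0.652] gap 0.1742583087695066
(200, 22) (125, 122) [0.313 0.169 0.804] gap 0.10342348979988114
(200, 22) (218, 147) [0.314 0.03  0.805] gap 0.09745375502617808
(200, 22) (230, 148) [0.315 0.013 0.806] gap 0.09963312527497135
(200, 22) (255, 157) [ 0.314 -0.024  0.805] gap 0.09508314272072424
(200, 22) (320, 195) [ 0.305 -0.121  0.797] gap 0.06455042499788545
(200, 22) (395, 190) [ 0.318 -0.216  0.808] gap 0.09261587677646892
(array([ 0.309, -1.361,  0.804]), array([0.142, 0.99 , 0.019]))
```

```bash
python3 -m crank '[{"tx":0.2,"ty":-0.1,"tz":0,"wx":0,"wy":0,"wz":-0.6},{"tx":0.25,"ty":-0.1,"tz":0,"wx":0,"wy":0,"wz":-0.6},{"tx":0.25,"ty":-0.1,"tz":0,"wx":0,"wy":0,"wz":-0.6},{"tx":0.25,"ty":-0.1,"tz":0,"wx":0,"wy":0,"wz":-0.6},{"tx":0.25,"ty":-0.1,"tz":0,"wx":0,"wy":0,"wz":-0.6},{"tx":0.25,"ty":-0.1,"tz":0,"wx":0,"wy":0,"wz":-0.6},{"tx":0.2,"ty":-0.1,"tz":0,"wx":0,"wy":0,"wz":-0.6},{"tx":0.05,"ty":-0.01,"tz":0,"wx":0,"wy":0,"wz":-0.48}]'
python3 lev.py
python3 - <<'E'
from h import *
from fit import V,T
m=camera_model('wrist');cv2.imwrite('pics/w12.png',capture('wrist'));cv2.imwrite('pics/s12.png',cv2.resize(capture('side')[130:290,270:440],None,fx=3,fy=3))
for c in("side","wrist"): print(c,[(d['p'],w(c,d['point'],m if c=="wrist" else None)) for d in tip_of(c,"lever_grip_mid")[:2]])
print(T(V,[.0417,-.1,.3044]),proj('wrist',T(V,np.array([(41.7,-100,304.4),(41.7,-70,304.4),(41.7,-130,304.4)])/1000),m))
E
```

```text
time_s: 23.4
position: [0.6958, -0.0238, 0.3651]
orientation: [-0.704, 0.707, 0.043, -0.044]
force: [0.3, 0.8, 0.5]
grip_width: 0.0603
[ 0.1814  0.655  -0.4161  0.9749  0.2523  1.5569 -0.0363] [0.2901 0.7961 0.5492] [ 0.6958 -0.0238  0.3651] d [-0.0035 -0.0436 -1.9528] w [ 0.0253 -0.0105 -0.0344]
side [(0.85, array([ 0.69387312, -0.02370542,  0.30387376]))]
wrist [(0.75, array([ 0.6967026, -0.030466 ,  0.3052833]))]
[[ 0.69547309 -0.02351667  0.3044    ]] [[323.61779723 255.41355199]
 [323.97954849 204.91658088]
 [323.27798335 302.84827796]]
```

View pics/w12.png

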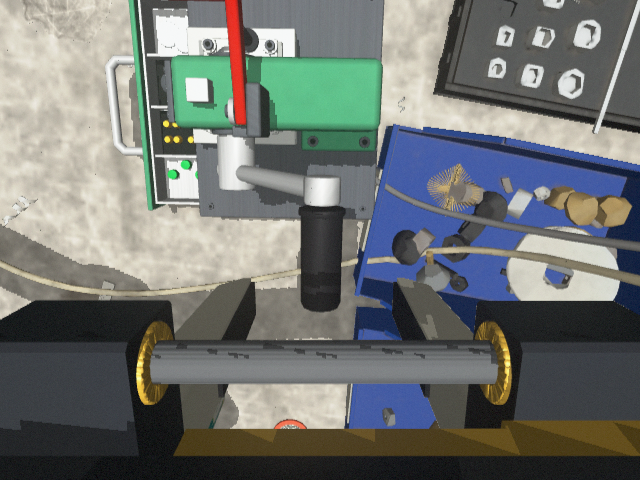

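View pics/s12.png

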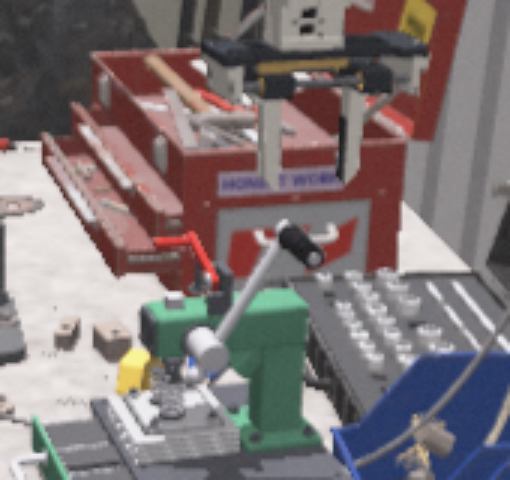

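```bash
python3 -m crank '[{"tx":0,"ty":-0.03,"tz":-0.2,"wx":0,"wy":0,"wz":0},{"tx":0,"ty":-0.02,"tz":-0.3,"wx":0,"wy":0,"wz":0},{"tx":0,"ty":0,"tz":-0.3,"wx":0,"wy":0,"wz":0},{"tx":0,"ty":0,"tz":-0.3,"wx":0,"wy":0,"wz":0},{"tx":0,"ty":0,"tz":-0.3,"wx":0,"wy":0,"wz":0},{"tx":0,"ty":0,"tz":-0.3,"wx":0,"wy":0,"wz":0},{"tx":0,"ty":0,"tz":-0.2,"wx":0,"wy":0,"wz":0},{"tx":0,"ty":0,"tz":-0.05,"wx":0,"wy":0,"wz":0}]'
python3 lev.py
python3 - <<'E'
from h import *
from fit import V,T
m=camera_model('wrist');cv2.imwrite('pics/w13.png',capture('wrist'));cv2.imwrite('pics/s13.png',cv2.resize(capture('side')[130:290,270:440],None,fx=3,fy=3))
print([(d['p'],w('wrist',d['point'],m)) for d in tip_of('wrist',"lever_grip_mid")[:2]])
E
```

```text
time_s: 24.6
position: [0.6955, -0.0265, 0.2872]
orientation: [-0.704, 0.707, 0.043, -0.044]
force: [-0.3, -0.5, 0.6]
grip_width: 0.0605
[ 0.2022  0.6793 -0.4136  1.1454  0.2651  1.3687 -0.0587] [-0.2927 -0.4754  0.6184] [ 0.6955 -0.0265  0.2872] d [ 0.0063  0.0253 -0.0046] w [ 0.0303 -0.0097 -0.0323]
[(0.81, array([ 0.69589098, -0.02540753,  0.30554386]))]
```

View pics/w13.png

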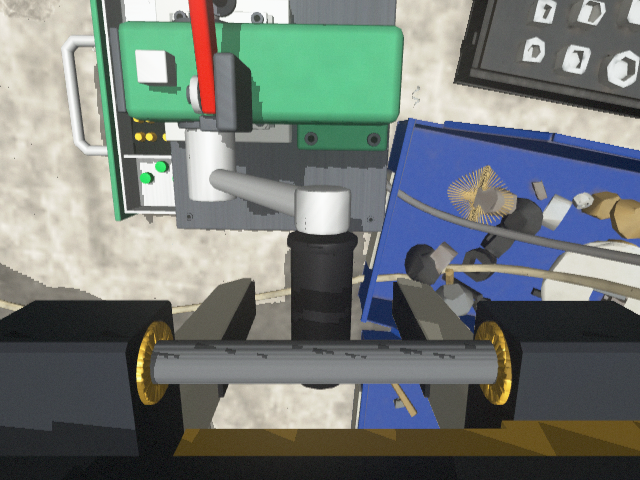

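View pics/s13.png

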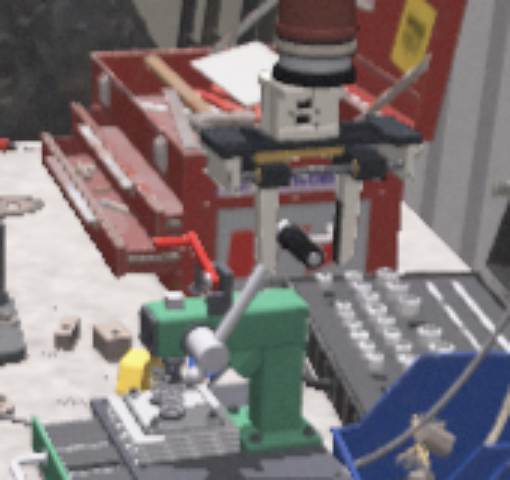

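```bash
python3 -m crank '[{"tx":0,"ty":0,"tz":0,"wx":0,"wy":0,"wz":0},{"tx":0,"ty":0,"tz":0,"wx":0,"wy":0,"wz":0},{"tx":0,"ty":0,"tz":0,"wx":0,"wy":0,"wz":0},{"tx":0,"ty":0,"tz":0,"wx":0,"wy":0,"wz":0},{"tx":0,"ty":0,"tz":0,"wx":0,"wy":0,"wz":0},{"tx":0,"ty":0,"tz":0,"wx":0,"wy":0,"wz":0},{"tx":0,"ty":0,"tz":0,"wx":0,"wy":0,"wz":0},{"tx":0,"ty":0,"tz":0,"wx":0,"wy":0,"wz":0}]' 0 40
python3 - <<'E'
from h import *
from fit import V
a=V[2];q=0
while q<1.4:
    f=lambda q:135*np.array([np.sin(.56-q),np.cos(.56-q)])
    d=(f(q+.07)-f(q))/40; q+=.07
    print("%.2f tx %.3f ty %.3f tz %.3f"%(q,d[0]*np.cos(a),d[0]*np.sin(a),d[1]))
s,p,R=st();print(p,s['force'],s['grip_width'])
cv2.imwrite('pics/w14.png',capture('wrist'))
E
```

```text
time_s: 25.75
position: [0.6949, -0.0265, 0.2878]
orientation: [-0.704, 0.707, 0.043, -0.044]
force: [-4.7, -0.9, 1.4]
grip_width: 0.0229
0.07 tx -0.203 ty -0.024 tz 0.118
0.14 tx -0.211 ty -0.025 tz 0.104
0.21 tx -0.217 ty -0.026 tz 0.089
0.28 tx -0.223 ty -0.026 tz 0.073
0.35 tx -0.228 ty -0.027 tz 0.057
0.42 tx -0.231 ty -0.027 tz 0.041
0.49 tx -0.233 ty -0.028 tz 0.025
0.56 tx -0.234 ty -0.028 tz 0.008
0.63 tx -0.234 ty -0.028 tz -0.008
0.70 tx -0.233 ty -0.028 tz -0.025
0.77 tx -0.231 ty -0.027 tz -0.041
0.84 tx -0.228 ty -0.027 tz -0.057
0.91 tx -0.223 ty -0.026 tz -0.073
0.98 tx -0.217 ty -0.026 tz -0.089
1.05 tx -0.211 ty -0.025 tz -0.104
1.12 tx -0.203 ty -0.024 tz -0.118
1.19 tx -0.194 ty -0.023 tz -0.132
1.26 tx -0.185 ty -0.022 tz -0.146
1.33 tx -0.174 ty -0.021 tz -0.158
1.40 tx -0.163 ty -0.019 tz -0.170
[ 0.69494816 -0.02654847  0.28776624] [-4.74197148 -0.92104934  1.43562841] 0.02285803158623571
```

Gripped (22.9 mm on the 24 mm grip). Now pull along the arc.

```bash
python3 -m crank '[{"tx":-0.2,"ty":-0.024,"tz":0.118,"wx":0,"wy":0,"wz":0},{"tx":-0.21,"ty":-0.025,"tz":0.104,"wx":0,"wy":0,"wz":0},{"tx":-0.217,"ty":-0.026,"tz":0.089,"wx":0,"wy":0,"wz":0},{"tx":-0.223,"ty":-0.026,"tz":0.073,"wx":0,"wy":0,"wz":0},{"tx":-0.228,"ty":-0.027,"tz":0.057,"wx":0,"wy":0,"wz":0},{"tx":-0.231,"ty":-0.027,"tz":0.041,"wx":0,"wy":0,"wz":0},{"tx":-0.233,"ty":-0.028,"tz":0.025,"wx":0,"wy":0,"wz":0},{"tx":-0.234,"ty":-0.028,"tz":0.008,"wx":0,"wy":0,"wz":0}]' 0 50
cat > lv.py <<'E'
from h import *
from fit import V
np.set_printoptions(precision=4,suppress=True)
s,p,R=st(); e=p-[V[0],V[1],0]; a=V[2]
x=e[0]*np.cos(a)+e[1]*np.sin(a); z=p[2]+.0172
print(s['q'],s['force'],s['grip_width'],p); print("grip press x,y,z",x,-e[0]*np.sin(a)+e[1]*np.cos(a),z,"q",.56-np.arctan2(x+.03,z-.19),"r",np.hypot(x+.03,z-.19),"tool y",R.as_matrix()[:,1])
E
python3 lv.py
python3 - <<'E'
from h import *
cv2.imwrite('pics/s15.png',cv2.resize(capture('side')[150:310,250:420],None,fx=3,fy=3));cv2.imwrite('pics/w15.png',capture('wrist'))
E
```

```text
time_s: 26.8
position: [0.6251, -0.0341, 0.3089]
orientation: [-0.705, 0.707, 0.045, -0.043]
force: [4.6, 2.3, -7.7]
grip_width: 0.0229
[ 0.2664  0.5397 -0.4361  1.3468  0.2306  1.302  -0.0521] [ 4.641   2.2634 -7.6589] 0.022869617610116758 [ 0.6251 -0.0341  0.3089]
grip press x,y,z -0.02943051520122346 -0.10222541478548076 0.3261004243176538 q 0.5558157259385037 r 0.1361016157596281 tool y [ 0.0027 -0.0031 -1.    ]
```

View pics/w15.png

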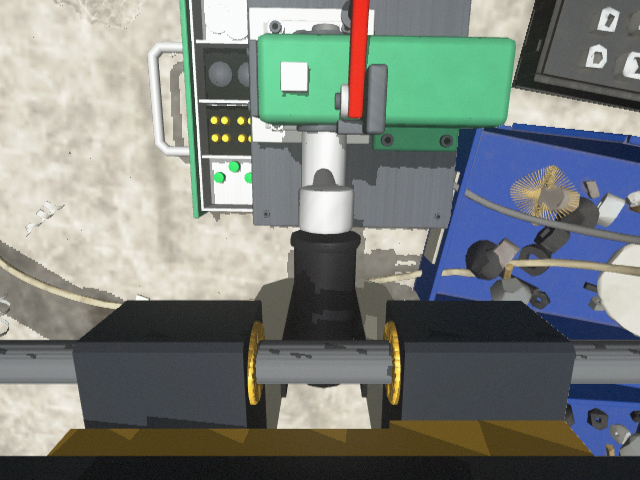

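View pics/s15.png

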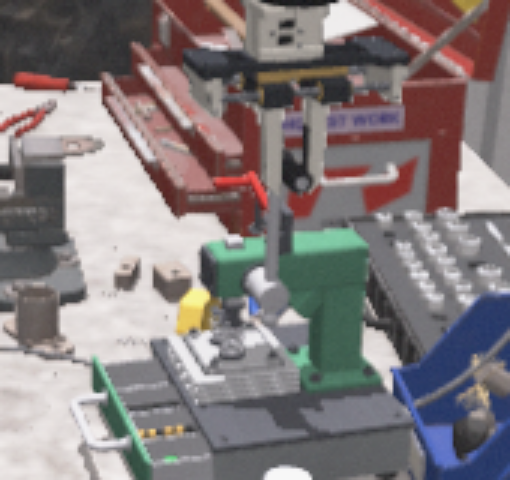

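```bash
python3 -m crank '[{"tx":-0.234,"ty":-0.028,"tz":-0.03,"wx":0,"wy":0,"wz":0},{"tx":-0.233,"ty":-0.028,"tz":-0.045,"wx":0,"wy":0,"wz":0},{"tx":-0.231,"ty":-0.027,"tz":-0.05,"wx":0,"wy":0,"wz":0},{"tx":-0.228,"ty":-0.027,"tz":-0.06,"wx":0,"wy":0,"wz":0},{"tx":-0.223,"ty":-0.026,"tz":-0.073,"wx":0,"wy":0,"wz":0},{"tx":-0.217,"ty":-0.026,"tz":-0.089,"wx":0,"wy":0,"wz":0},{"tx":-0.211,"ty":-0.025,"tz":-0.104,"wx":0,"wy":0,"wz":0},{"tx":-0.203,"ty":-0.024,"tz":-0.118,"wx":0,"wy":0,"wz":0}]'
python3 lv.py
```

```text
time_s: 27.9
position: [0.5585, -0.0415, 0.2917]
orientation: [-0.704, 0.707, 0.05, -0.038]
force: [4.6, 3.5, 9.3]
grip_width: 0.0235
[ 0.3321  0.4312 -0.4528  1.5814  0.2053  1.1591 -0.0402] [4.6011 3.4584 9.3337] 0.02347458039953933 [ 0.5585 -0.0415  0.2917]
grip press x,y,z -0.0964102046989341 -0.10169667614332925 0.30890521289282313 q 1.0693562259008784 r 0.13619385059995154 tool y [ 0.0166 -0.0027 -0.9999]
```

```bash
python3 -m crank '[{"tx":-0.19,"ty":-0.022,"tz":-0.1,"wx":0,"wy":0,"wz":0},{"tx":-0.18,"ty":-0.021,"tz":-0.12,"wx":0,"wy":0,"wz":0},{"tx":-0.13,"ty":-0.015,"tz":-0.1,"wx":0,"wy":0,"wz":0},{"tx":-0.08,"ty":-0.01,"tz":-0.06,"wx":0,"wy":0,"wz":0},{"tx":0,"ty":0,"tz":0,"wx":0,"wy":0,"wz":0},{"tx":0,"ty":0,"tz":0,"wx":0,"wy":0,"wz":0},{"tx":0,"ty":0,"tz":0,"wx":0,"wy":0,"wz":0},{"tx":0,"ty":0,"tz":0,"wx":0,"wy":0,"wz":0}]'
python3 lv.py
```

```text
time_s: 28.9
position: [0.5367, -0.0438, 0.2767]
orientation: [-0.705, 0.707, 0.05, -0.037]
force: [6.9, 3.2, 8.9]
grip_width: 0.0227
[ 0.3513  0.4066 -0.4555  1.666   0.2009  1.0962 -0.0369] [6.8881 3.2161 8.9026] 0.022673777357916525 [ 0.5367 -0.0438  0.2767]
grip press x,y,z -0.11839190355521123 -0.10140945429153485 0.2938684849505364 q 1.2650733402595 r 0.13638838212998045 tool y [ 0.0185 -0.0023 -0.9998]
```

```bash
python3 -m crank '[{"tx":-0.05,"ty":-0.006,"tz":-0.04,"wx":0,"wy":0,"wz":0},{"tx":-0.05,"ty":-0.006,"tz":-0.04,"wx":0,"wy":0,"wz":0},{"tx":0,"ty":0,"tz":0,"wx":0,"wy":0,"wz":0},{"tx":0,"ty":0,"tz":0,"wx":0,"wy":0,"wz":0},{"tx":0,"ty":0,"tz":0,"wx":0,"wy":0,"wz":0},{"tx":0,"ty":0,"tz":0,"wx":0,"wy":0,"wz":0},{"tx":0,"ty":0,"tz":0,"wx":0,"wy":0,"wz":0},{"tx":0,"ty":0,"tz":0,"wx":0,"wy":0,"wz":0}]'
python3 lv.py
python3 - <<'E'
from h import *
from fit import V
cv2.imwrite('pics/s16.png',cv2.resize(capture('side')[150:310,250:420],None,fx=3,fy=3));m=camera_model('wrist');cv2.imwrite('pics/w16.png',capture('wrist'))
for n in("lever_grip_mid","catch_stud","drawer_handle","ram_top"):
  for c in("side","wrist"):
    for d in tip_of(c,n)[:1]:
        P=w(c,d['point'],m if c=="wrist" else None);e=P-[V[0],V[1],0];a=V[2];print(n,c,round(d['p'],2),np.round(1000*np.array([e[0]*np.cos(a)+e[1]*np.sin(a),-e[0]*np.sin(a)+e[1]*np.cos(a),P[2]]),1))
E
```

```text
time_s: 29.9
position: [0.5363, -0.0439, 0.2761]
orientation: [-0.704, 0.707, 0.054, -0.034]
force: [9.6, 3.4, 14.7]
grip_width: 0.0232
[ 0.3543  0.4016 -0.4566  1.6761  0.2008  1.0813 -0.0366] [ 9.6349  3.4283 14.7335] 0.023217849484216575 [ 0.5363 -0.0439  0.2761]
grip press x,y,z -0.1188042198752885 -0.10144398925652004 0.2932843627858308 q 1.270157834971667 r 0.13621251434333667 tool y [ 0.0283 -0.0019 -0.9996]
lever_grip_mid side 0.94 [-119.3  -93.4  289.2]
lever_grip_mid wrist 0.94 [-116.1 -102.5  288.9]
catch_stud side 0.61 [-35.7  54.8 264.6]
catch_stud wrist 0.18 [-37.  -13.4 245.6]
drawer_handle side 0.68 [-200.2    1.9   39.7]
drawer_handle wrist 0.59 [-199.5    0.7   44.7]
ram_top wrist 0.79 [-51.6   2.7 218.8]
```

View pics/w16.png

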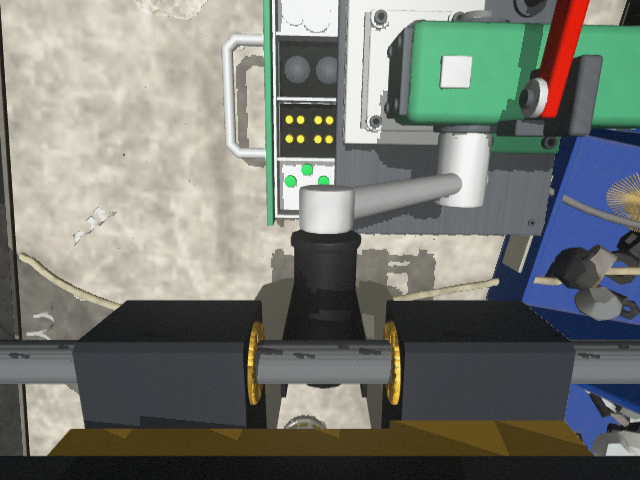

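View pics/s16.png

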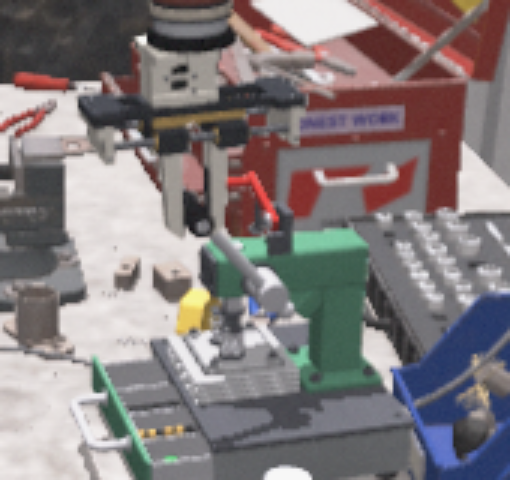

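```bash
python3 -m crank '[{"tx":0,"ty":0,"tz":0,"wx":0,"wy":0,"wz":0},{"tx":0,"ty":0,"tz":0,"wx":0,"wy":0,"wz":0},{"tx":0,"ty":0,"tz":0,"wx":0,"wy":0,"wz":0},{"tx":0,"ty":0,"tz":0,"wx":0,"wy":0,"wz":0},{"tx":0,"ty":0,"tz":0,"wx":0,"wy":0,"wz":0},{"tx":0,"ty":0,"tz":0,"wx":0,"wy":0,"wz":0},{"tx":0,"ty":0,"tz":0,"wx":0,"wy":0,"wz":0},{"tx":0,"ty":0,"tz":0,"wx":0,"wy":0,"wz":0}]'
python3 lv.py
python3 - <<'E'
from h import *
capture('top');capture('side')
for n in("oil_bottle","caliper","pliers","solder_spool"):
  for c in("side","top"): print(n,c,[(round(d['p'],2),w(c,d['point']).round(3)) for d in tip_of(c,n)[:1]])
E
```

```text
time_s: 31.4
position: [0.5363, -0.0439, 0.2761]
orientation: [-0.704, 0.707, 0.054, -0.034]
force: [8.9, 3.9, 14.7]
grip_width: 0.0227
[ 0.3544  0.4016 -0.4565  1.6762  0.2008  1.0812 -0.0366] [ 8.9454  3.9032 14.6991] 0.02271136820196259 [ 0.5363 -0.0439  0.2761]
grip press x,y,z -0.11879820964529125 -0.10145579488719719 0.2932804372847572 q 1.270143165482264 r 0.13620561942129908 tool y [ 0.0283 -0.0019 -0.9996]
oil_bottle side [(0.63, array([ 0.558, -0.348,  0.003]))]
oil_bottle top [(0.64, array([ 0.56 , -0.346,  0.002]))]
caliper side [(0.85, array([ 0.403, -0.306,  0.004]))]
caliper top [(0.74, array([ 0.407, -0.304, -0.   ]))]
pliers side [(0.38, array([0.699, 0.375, 0.001]))]
pliers top [(0.84, array([0.696, 0.375, 0.001]))]
solder_spool side [(0.95, array([ 0.685, -0.405, -0.002]))]
solder_spool top [(0.69, array([ 0.695, -0.405, -0.   ]))]
```

Everything is steady and the four loose items haven't moved, so I'm handing the job in.

```bash
python3 -c "
from plant import arm
print(arm.close_job())"
```

```text
the job is handed in; nothing more can be done
None
```

The press is ready for the collets: drawer open, catch flipped over, and the lever held at its stop with the gripper still closed on it. I handed the job in at about 32 s of the 72 s allowed.

- **Drawer:** I hooked the handle from behind with closed fingertips and pulled until the force rose to about 10 N with no further travel. At the end the cameras put the handle at about x = -200 mm in the press frame, where fully open is -201 mm.
- **Catch:** I gripped the stud, took it over the top to about 151° and let it fall on by itself. The side camera puts the stud at (-36, 55, 265) mm, which is the flipped-over rest position. It slipped several millimetres in the pads on the way up and pushed back with about 12 N, so I corrected the path. One late wrist-camera reading placed the stud at the hinge instead, but with a confidence of only 0.18, and the picture shows the catch lying flipped.
- **Lever:** I pulled it forward to a measured angle of 1.27 rad, against a stop at 1.26 rad. Commanding another 5 mm moved it only about 0.7 mm while the force rose to about 18 N. The network reads the ram about 11 mm down, as expected. Over one more second of holding, the position did not change, with the grip force set at 50 N.
- **Loose items:** the bottle, caliper, pliers and spool are where they started, within the few millimetres the cameras can resolve.

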